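# Clear the mug and re-set the mug warmer's click dial

### The job

First lift the empty mug off the mug warmer and set it down gently, upright, in the middle of the round coaster. Then re-set the warmer: turn its dial all the way clockwise to the stop, and from there back exactly three clicks, and let go. Leave the pen cup, the stapler and the phone stand where they are.

Things in the scene. Friction and masses are not known exactly. Their poses are not given: they have to be found in the camera images.
- plate (a point): Centre of the top of the fixed mug warmer's round steel plate (104 mm across, 68 mm above the desk), on which the mug stands at first. Under it is a white base 130 x 130 mm, 62 mm high; a sloped console is joined to its front (local -x), which faces the desk's far side, away from the robot. Axes: x to the back of the warmer (towards the robot), z up.
- console_face (a point): Middle of the console's sloped face, 98 mm in front of the plate's centre and 43 mm above the desk; the dial sits on it. The face leans 35 degrees from level, facing up and to the front; 80 mm long along the slope, 130 mm wide, lower edge 20 mm and upper edge 66 mm above the desk. Axes as for the plate (level).
- dial_grip (a point): Point to grip, on the dial's axis. Dial: grey disc 66 mm across, 12 mm high, with a black bar on it through the axis, 60 mm long, 14 wide, 34 high. Point: 24 mm above the disc, 10 mm below the bar's top. Axes turn with the dial: z out of the face along the dial's axis (35 degrees from vertical, leaning to the front), y along the bar, whose pointer end (white line) is the -y end; x across the bar.
- dial (a joint): Dial angle, rad. 0 = clockwise stop (as seen looking at the dial): pointer at 3 o'clock, at a longer black mark with a steel lug; grows counter-clockwise to 3.35. It clicks into a notch every 24 degrees (0.419 rad) from the stop, each with a black mark; let go between notches, it springs to the nearest. A click takes about 0.05 N m. At the start it stands 2 to 5 clicks from the stop.
- mug_mid (a point): Centre, half-way up, of the sage ceramic mug: 76 mm across, 95 mm high, wall 4 mm, foot 64 mm across, 0.22 to 0.35 kg, empty, open at the top. This point is 47.5 mm above its underside. Its z axis is up along the mug; its handle is on the +y side.
- mug_handle (a point): Middle of the upright outer part of the mug's handle: a round bar 11 mm thick, 66 mm from the mug's axis, 60 mm above the underside. The handle is a loop in the mug's y-z plane; the upright part runs 40 to 70 mm above the underside, 22 mm free between it and the wall; handle's top 85 mm above the underside. Axes as the mug's.
- coaster_top (a point): Centre of the top of the round bamboo coaster, 108 mm across and 9 mm thick, loose on the desk to one side of the warmer.
- pen_cup: Grey plastic pen cup, 80 mm across, 100 mm high, with pens that reach 170 mm; origin at the centre of its underside. It stands on the other side of the warmer from the coaster. Leave alone.
- stapler: Steel stapler, 140 mm long along its y axis, 36 mm wide, 60 mm high; origin at the centre of its underside. It stands at the desk's far side, to one side. Leave alone.
- phone_stand: Clear acrylic phone stand, 100 x 75 mm, 120 mm high; origin at the centre of its underside. It stands at the desk's far side, to one side. Leave alone.
Mind the look-alikes: they are no part of the job. What is shaped like the part that bears mug_mid but green or yellow is not meant. Of the things shaped like the part that bears plate, the white one is meant.

How it is judged:
By the outcome, as a careful person would: the job done as asked, in the order asked, and still so for the second after the job is handed in, with the robot touching nothing.
It also fails if it takes over 64 s, if anything falls off the work surface, if the arm or the gripper's body presses on something with over 40 N, if the wrist force passes 120 N, or if a joint passes its speed limit or range.

### The arm

A 6-joint arm with a two-finger parallel gripper is mounted at the origin on the work surface. World frame = base frame: x ahead of the robot, y to its left, z up, the work surface at z = 0. Lengths are in m, angles in rad, forces in N, time in s.
With the tool pointing down it reaches from about 0.375 to 0.925 m from the base axis. Payload 5.7 kg.
Tool frame: the origin (TCP) lies on the centre line of the jaws, within the pads' length; the fingertips stand 8 mm ahead of it and the grasp point (between the pads) lies 11 mm behind it; z points along the fingers, y is the direction in which the jaws open and shut (so a half turn about z gives the same grasp; the last joint's range is limited). The gripper opens to 85 mm and grips with 20 to 120 N. Pads are 22 mm wide; open, the fingers measure 114 mm over their backs; the gripper's body (76 mm by 85 mm) begins 54 mm behind the grasp point. The pads swing forward as they close: fully open they stand 13 mm farther back than shut.
Start: joints at [-1.465, 0.359, 1.51, -0, 1.272, -0.115], TCP at [0.131, -0.585, 0.239] pointing down, gripper open.
Joint ranges: [-2.97, 2.97], [-1.01, 2.36], [0.21, 2.38], [-0.96, 4.11], [0.2, 2.71], [-2.98, 2.98]. Speed limits (rad/s): [2.39, 2.39, 3.14, 3.14, 3.14, 3.14].

### API

Orientations are given as a 3x3 rotation matrix whose columns are the frame's x, y, z axes.
In Python, from plant import readout, snapshot, env gives the robot as it stands.
- The arm moves only by the tool step_arm, never from a script. Its argument "deltas" is a list of rows, each a list of 3 entries, a list of its own where there are three numbers: the opening, from -1 (shut) to 1 (fully open), then the shift along the tool's x, y, z in m, then the turn about the tool's z in rad. In form: [[claw, [x, y, z], roll], ...]. A call has 1 to 20 rows; each row shifts and turns the pose as measured when the row begins, along the tool's axes as they then stand; what a row does not reach is not made up. A row lasts 1/12 s, in which the tool goes at most 41.7 mm and 7.16 degrees, less where a joint would pass 70% of its speed; a pose out of reach is approached as far as the arm can. A call is refused whole if a number of a shift passes 0.0417 or a number of a turn 0.125, either way. A call with a gripper value outside its range is refused whole. The fingers move at their own pace and stop on an object; "grip_force" is the grip in N (left out, the last holds). Time passes only in rows, so rows that do not move let the fingers close. It gives the time, the measured TCP pose, the force and the opening at its end, in the units of the state.
- readout.observe(): the state, without advancing time (a new reading comes with each control period).
- snapshot(name): name is "scene" or "top" or "wrist"; returns a dict with "img" (420x560x3 uint8, red, green, blue), "depth" (420x560 float32, m along the optical axis (not along the pixel's ray), 0 where there is no reading), "mtx" (3x3 intrinsics, pixels), "dist" ([k1, k2, p1, p2, k3] as OpenCV has them; the pictures are not rectified), "cam_to_world" (4x4, takes a point from camera to world coordinates). Camera axes: x right, y down, z forward; pixel columns grow to the right and rows downward; lengths in m; the calibration is good to about 2 mm. A picture is of the moment at which its call begins.
- env.close_job(): hands the job in, once; it reports no verdict.
The state is a dict: "t": time; "q": joint angles; "dq": joint speeds; "joint_efforts": joint torques, N m; "tcp_pos": TCP position; "ee_rot": TCP orientation; "ft_force": force on the tool from outside, world axes, zero at the start; "ft_torque": the same for the moment, N m; "gripper_width": opening from 0.0 (shut) to 1.0 (fully open).
Only numpy, scipy, OpenCV 4.12 (cv2) and the standard library are available. Lean on these libraries where they do the work, as an engineer would, in place of code of your own. Each camera call takes 0.05 s, during which the arm holds its last target.

## Working session

There is one attempt and no reset: what is moved stays moved. The work goes in short steps, Python scripts to look and compute and a tool call to move; the robot and the scene stay as the last step left them, time stands still between calls to the robot, and variables do not carry over. Pictures are saved under pics/ and viewed, and the job is handed in when it is done.

Besides the shell and the picture viewer there is one more tool, called as name([rows], argument=value, ...), one row to a line, values as JSON. step_arm: Moves the arm, as the interface text tells. Its arguments: {"type":"object","properties":{"deltas":{"type":"array"},"grip_force":{"type":"number"}},"required":["deltas"]}

```bash
ls; mkdir -p pics; python3 - <<'E'
from plant import readout, snapshot, env
import cv2,json
print(readout.observe())
for n in ("scene","top","wrist"):
    s=snapshot(n); cv2.imwrite(f"pics/{n}0.png",s["img"][:,:,::-1])
    print(n,s["mtx"].tolist(),s["dist"],s["cam_to_world"].round(3).tolist())
E
```

```text
pics
{'t': 0.0, 'q': array([-1.46505742e+00,  3.59525770e-01,  1.51147015e+00,  3.36609134e-05,
        1.27252625e+00, -1.15104505e-01]), 'dq': array([-0.00134209,  0.00041716, -0.00011284,  0.00073858, -0.00015057,
        0.00031383]), 'joint_efforts': array([-2.09219681e-03, -5.27627349e+01, -2.78621310e+01, -1.80232105e-04,
        1.31331483e-02, -4.28864496e-05]), 'tcp_pos': array([ 0.13135909, -0.58473132,  0.23842688]), 'ee_rot': array([[ 9.75715241e-01,  2.19042778e-01, -1.71649259e-04],
       [ 2.19042699e-01, -9.75713381e-01,  1.92212846e-03],
       [ 2.53547880e-04, -1.91304855e-03, -9.99998138e-01]]), 'ft_force': array([ 0.42149559,  0.08993247, -0.51860702]), 'ft_torque': array([ 0.03632502, -0.0094675 ,  0.05798878]), 'gripper_width': 1.0025060214874761}
scene [[442.7048407863527, 0.0, 280.75418616148505], [0.0, 442.7048407863527, 210.03251580089812], [0.0, 0.0, 1.0]] [-0.11271612  0.          0.          0.          0.        ] [[-0.626, 0.668, -0.403, 0.949], [0.78, 0.537, -0.322, 0.377], [0.001, -0.516, -0.857, 1.048], [0.0, 0.0, 0.0, 1.0]]
top [[427.8041388175856, 0.0, 275.3543256051682], [0.0, 427.8041388175856, 208.60497302068384], [0.0, 0.0, 1.0]] [-0.02635671  0.          0.          0.          0.        ] [[0.029, -0.999, 0.036, 0.445], [-0.999, -0.029, 0.018, -0.003], [-0.017, -0.037, -0.999, 1.094], [0.0, 0.0, 0.0, 1.0]]
wrist [[362.24907878085264, 0.0, 272.4572693277422], [0.0, 362.24907878085264, 211.07382457833197], [0.0, 0.0, 1.0]] [-0.08137883  0.          0.          0.          0.        ] [[0.22, -0.94, -0.262, 0.198], [-0.976, -0.212, -0.056, -0.571], [-0.003, 0.268, -0.963, 0.374], [0.0, 0.0, 0.0, 1.0]]
```

View pics/scene0.png

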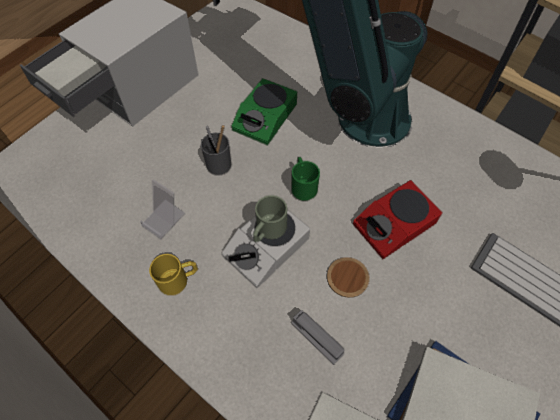

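View pics/top0.png

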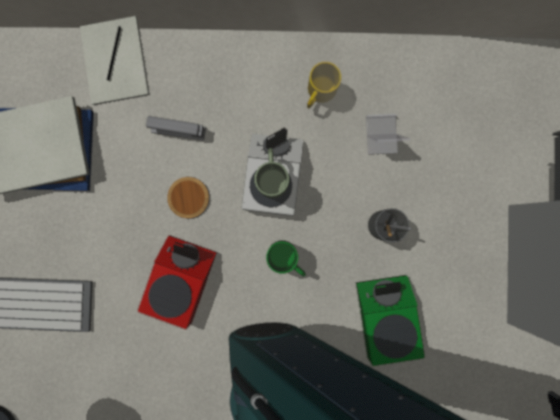

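View pics/wrist0.png

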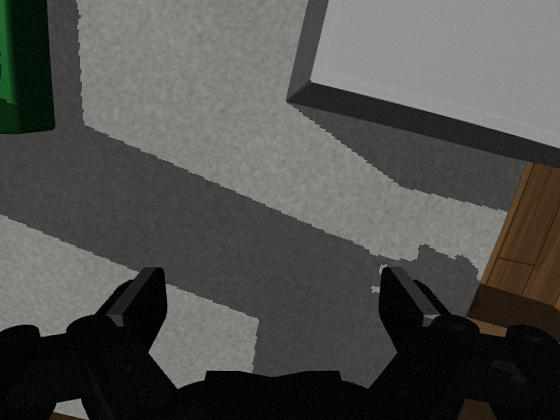

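```bash
cat > h.py <<'E'
from plant import readout, snapshot, env
import cv2, numpy as np
np.set_printoptions(precision=4,suppress=True)
def ray(s,uv):
    p=cv2.undistortPoints(np.array(uv,float).reshape(-1,1,2),s["mtx"],np.array(s["dist"],float)).reshape(-1,2)
    return np.c_[p,np.ones(len(p))]
def onplane(s,uv,z):
    T=s["cam_to_world"]; d=ray(s,uv)@T[:3,:3].T; o=T[:3,3]
    return o+d*((z-o[2])/d[:,2])[:,None]
def cloud(s):
    h,w=s["depth"].shape; v,u=np.mgrid[:h,:w]
    d=ray(s,np.c_[u.ravel(),v.ravel()])*s["depth"].ravel()[:,None]
    P=d@s["cam_to_world"][:3,:3].T+s["cam_to_world"][:3,3]
    P[s["depth"].ravel()==0]=np.nan
    return P.reshape(h,w,3)
def proj(s,P):
    T=np.linalg.inv(s["cam_to_world"]); P=np.atleast_2d(P)@T[:3,:3].T+T[:3,3]
    return cv2.projectPoints(P.reshape(-1,1,3),np.zeros(3),np.zeros(3),s["mtx"],np.array(s["dist"],float))[0].reshape(-1,2)
def crop(s,u0,v0,u1,v1,k,name):
    c=s["img"][v0:v1,u0:u1,::-1]; cv2.imwrite("pics/"+name,cv2.resize(c,None,fx=k,fy=k,interpolation=cv2.INTER_CUBIC))
E
python3 - <<'E'
from h import *
s=snapshot("top"); crop(s,160,110,330,230,4,"topcrop.png")
np.savez("top0.npz",**s)
P=cloud(s)
for uv in [(272,183),(188,198),(270,160),(277,140),(258,200),(282,258),(230,240),(390,222),(180,127),(385,135)]:
    print(uv,P[uv[1],uv[0]])
s=snapshot("scene"); crop(s,205,180,375,300,4,"scenecrop.png")
np.savez("scene0.npz",**s)
P=cloud(s)
for uv in [(268,215),(348,277),(258,232),(245,257)]: print(uv,P[uv[1],uv[0]])
E
```

```text
(272, 183) [0.5429 0.0255 0.0725]
(188, 198) [0.5049 0.2412 0.0061]
(270, 160) [0.5865 0.0293 0.1503]
(277, 140) [0.6469 0.0166 0.0725]
(258, 200) [0.5013 0.058  0.0703]
(282, 258) [ 0.3592 -0.0036  0.0032]
(230, 240) [ 0.4007  0.1308 -0.0007]
(390, 222) [ 0.4575 -0.2535  0.0908]
(180, 127) [0.6774 0.2575 0.052 ]
(385, 135) [ 0.6728 -0.2495  0.0414]
(268, 215) [ 0.5257 -0.0025  0.0818]
(348, 277) [0.5077 0.242  0.01  ]
(258, 232) [0.6027 0.033  0.1443]
(245, 257) [0.6519 0.0307 0.0868]
```

View pics/topcrop.png

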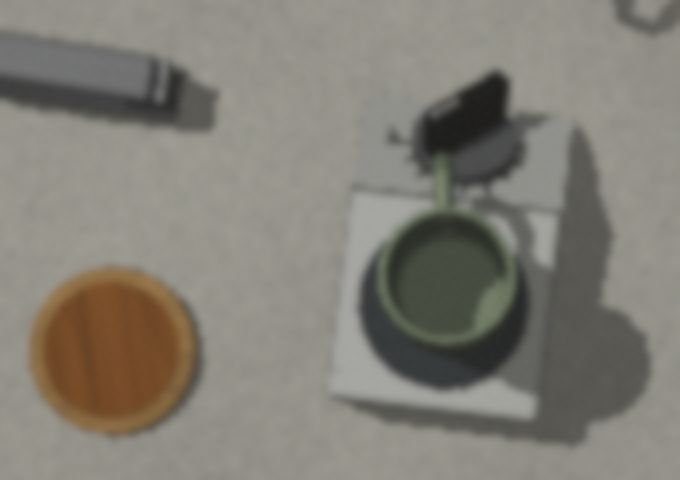

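View pics/scenecrop.png

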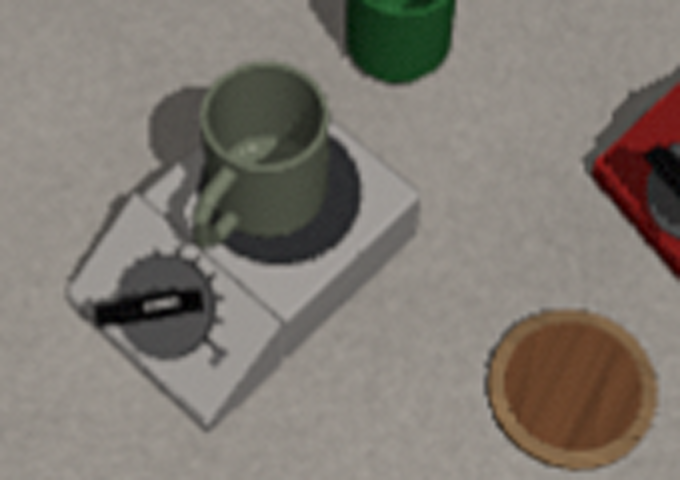

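The picked objects:
- The wanted mug is sage, at top (272,183) and scene (268,215). Its look-alikes are green (282,258) and yellow (325,80).
- The wanted warmer is white, at top (275,185). Its look-alikes are red (180,280) and green (392,320).
- The only coaster is at top (188,198).

The crop shows the sage mug on the white warmer, with its handle pointing over the console. The dial's white pointer line is on the +y, uphill half, and the long stop mark is on the +y side.

```bash
python3 - <<'E'
from h import *
for n in ("top","scene"):
    s=dict(np.load(n+"0.npz")); P=cloud(s); X,Y,Z=P[...,0],P[...,1],P[...,2]
    reg=(abs(X-.56)<.16)&(abs(Y-.03)<.12)
    def circ(m,z=None):
        x,y=X[m],Y[m]; A=np.c_[2*x,2*y,np.ones(len(x))]; c=np.linalg.lstsq(A,x*x+y*y,rcond=None)[0]
        return c[:2],np.sqrt(c[2]+c[0]**2+c[1]**2),m.sum()
    print(n,"rim pts",circ(reg&(Z>.158)&(X<.59)), "zmax",np.nanmax(Z[reg]))
    # colour rim contour
    hsv=cv2.cvtColor(s["img"],cv2.COLOR_RGB2HSV)
    mug=(reg|np.isnan(X))&(hsv[...,0]>30)&(hsv[...,0]<75)&(hsv[...,1]>35)
    mug=reg&(hsv[...,0]>30)&(hsv[...,0]<75)&(hsv[...,1]>35)
    print("mug pix",mug.sum())
    cv2.imwrite(f"pics/mask_{n}.png",mug.astype(np.uint8)*255)
    # coaster
    co=(hsv[...,0]<20)&(hsv[...,1]>80)&(abs(X-.506)<.08)&(abs(Y-.242)<.08)
    c=max(cv2.findContours(co.astype(np.uint8),0,1)[0],key=cv2.contourArea)[:,0]
    W=onplane(s,c,.009); (cx,cy),r=cv2.minEnclosingCircle(W[:,:2].astype(np.float32)); print("coaster",cx,cy,r, "medz",np.nanmedian(Z[co]))
    x,y=W[:,0],W[:,1];k=np.linalg.lstsq(np.c_[2*x,2*y,np.ones(len(x))],x*x+y*y,rcond=None)[0];print("lsq",k[:2],np.sqrt(k[2]+k[0]**2+k[1]**2))
    # base top
    bt=reg&(abs(Z-.064)<.006)&(X<.6)&(hsv[...,1]<40)&(hsv[...,2]>120)
    r=cv2.minAreaRect(P[...,:2][bt].astype(np.float32)*1000); print("base top",r)
E
```

```text
top rim pts (array([0.5445, 0.0245]), np.float64(0.03569279266713731), np.int64(197)) zmax 0.16635784450726065
mug pix 1000
coaster 0.5071457624435425 0.2411927580833435 0.0535038597881794 medz 0.009021683321465357
lsq [0.5069 0.2412] 0.051826219493319746
base top ((539.025634765625, 29.197933197021484), (128.99449157714844, 129.98049926757812), 85.42361450195312)
scene rim pts (array([0.5444, 0.0233]), np.float64(0.03567516322835941), np.int64(179)) zmax 0.16587575382531006
mug pix 1377
coaster 0.5066915154457092 0.2401638627052307 0.05352736636996269 medz 0.009550010282489918
lsq [0.5068 0.2402] 0.05210992940157979
base top ((538.9309692382812, 27.42263412475586), (129.48973083496094, 131.60972595214844), 85.14601135253906)
```

step_arm([
  [1,[0,0,-0.015],0.11],
  [1,[0,0,-0.015],0.11],
  [1,[0.02,-0.03,0],0],
  [1,[0.021,-0.031,0],0],
  [1,[0.021,-0.031,0],0],
  [1,[0.021,-0.031,0],0],
  [1,[0.021,-0.031,0],0],
  [1,[0.021,-0.031,0],0],
  [1,[0.021,-0.031,0],0],
  [1,[0.021,-0.031,0],0],
  [1,[0.021,-0.031,0],0],
  [1,[0.021,-0.031,0],0],
  [1,[0.021,-0.031,0],0],
  [1,[0.021,-0.031,0],0],
  [1,[0.021,-0.031,0],0],
  [1,[0.021,-0.031,0],0],
  [1,[0.021,-0.031,0],0],
  [1,[0.02,-0.03,0],0],
])

```text
t: 1.75
tcp_pos: [0.4808, -0.0803, 0.2688]
ee_rot: [[1.0, -0.024, 0.003], [-0.024, -1.0, -0.005], [0.003, 0.005, -1.0]]
ft_force: [0.5, -0.8, -0.1]
gripper_width: 1.003
```

step_arm([
  [1,[0.016,-0.027,0],-0.02],
  [1,[0.016,-0.027,0.01],0],
  [1,[0.016,-0.027,0.01],0],
  [1,[0.014,-0.022,0.01],0],
  [1,[0,0,0],0],
])

```text
t: 2.17
tcp_pos: [0.5507, 0.0339, 0.2386]
ee_rot: [[1.0, 0.003, 0.01], [0.003, -1.0, -0.004], [0.01, 0.004, -1.0]]
ft_force: [-0.1, -0.1, -0.3]
gripper_width: 1.001
```

```bash
python3 - <<'E'
from h import *
s=snapshot("wrist"); cv2.imwrite("pics/w1.png",s["img"][:,:,::-1])
o=readout.observe(); print(o["t"],o["tcp_pos"],o["ee_rot"])
P=cloud(s); X,Y,Z=P[...,0],P[...,1],P[...,2]
m=(Z>.158)&(Z<.17)&(abs(X-.545)<.045)&(abs(Y-.024)<.05)
x,y=X[m],Y[m];k=np.linalg.lstsq(np.c_[2*x,2*y,np.ones(len(x))],x*x+y*y,rcond=None)[0];print("lsq",k[:2],np.sqrt(k[2]+k[0]**2+k[1]**2),m.sum(),y.min(),y.max(),x.min(),x.max())
E
```

```text
2.2167 [0.5497 0.0324 0.2392] [[ 1.      0.0036  0.0089]
 [ 0.0036 -1.     -0.005 ]
 [ 0.0089  0.005  -0.9999]]
lsq [0.5439 0.0223] 0.03542135001751881 2737 -0.015649103739514475 0.059769489512057405 0.5058245199216865 0.5808606785228055
```

View pics/w1.png

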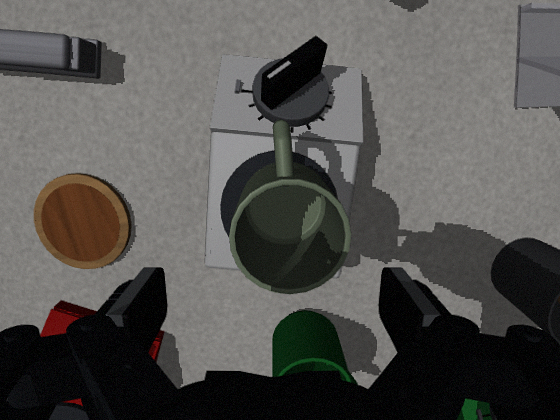

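step_arm([
  [1,[-0.006,0.0095,0.02],0],
  [1,[0,0,0.02],0],
  [1,[0,0,0],0],
  [1,[0,0,0],0],
])

```text
t: 2.55
tcp_pos: [0.5437, 0.0206, 0.1999]
ee_rot: [[1.0, 0.006, 0.01], [0.006, -1.0, -0.007], [0.01, 0.007, -1.0]]
ft_force: [0.7, -0.1, 0.7]
gripper_width: 1.001
```

step_arm([
  [1,[0,-0.0025,0.015],0],
  [1,[0,0,0.015],0],
  [1,[0,0,0.01],0],
  [1,[0,0,0],0],
])

```text
t: 2.88
tcp_pos: [0.5459, 0.0197, 0.1639]
ee_rot: [[1.0, 0.002, 0.016], [0.003, -1.0, -0.009], [0.016, 0.009, -1.0]]
ft_force: [-0.1, 0.3, -0.2]
gripper_width: 0.998
```

```bash
python3 - <<'E'
from h import *
s=snapshot("wrist"); cv2.imwrite("pics/w2.png",s["img"][:,:,::-1])
E
```

```text
(no output)
```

View pics/w2.png

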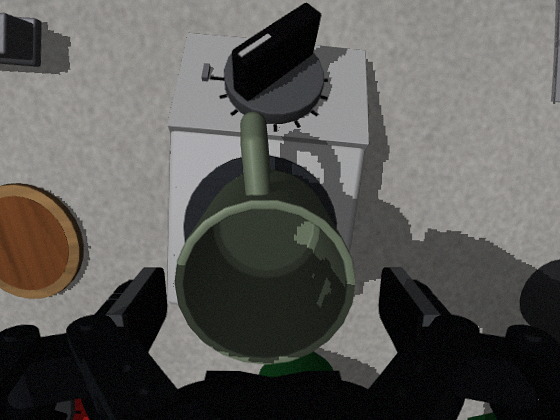

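step_arm([
  [1,[-0.001,-0.005,0],0],
  [1,[0,0,0],0],
])

```text
t: 3.1
tcp_pos: [0.5463, 0.0244, 0.1665]
ee_rot: [[1.0, 0.001, 0.019], [0.001, -1.0, -0.009], [0.019, 0.009, -1.0]]
ft_force: [-0.5, -0.8, -0.2]
gripper_width: 1.001
```

step_arm([
  [1,[-0.002,0.001,0.023],0],
  [1,[-0.0015,0,0.023],0],
])

```text
t: 3.27
tcp_pos: [0.5495, 0.0229, 0.1262]
ee_rot: [[0.999, 0.002, 0.033], [0.002, -1.0, -0.01], [0.033, 0.01, -0.999]]
ft_force: [-0.7, -0.1, -0.1]
gripper_width: 1.001
```

```bash
python3 - <<'E'
from h import *
o=readout.observe(); print(o)
s=snapshot("wrist"); cv2.imwrite("pics/w3.png",s["img"][:,:,::-1])
o=readout.observe(); print(o["tcp_pos"],o["ee_rot"])
E
```

```text
{'t': 3.2667, 'q': array([-0.079 ,  0.4031,  1.7695, -0.0092,  0.9352,  1.4951]), 'dq': array([ 0.002 ,  0.3195,  0.2327, -0.0035, -0.6452,  0.0032]), 'joint_efforts': array([  0.0177, -53.5289, -23.5439,  -0.0349,   0.5686,  -0.0165]), 'tcp_pos': array([0.5495, 0.0229, 0.1262]), 'ee_rot': array([[ 0.9994,  0.0019,  0.0332],
       [ 0.0022, -0.9999, -0.01  ],
       [ 0.0332,  0.0101, -0.9994]]), 'ft_force': array([-0.7133, -0.0955, -0.0529]), 'ft_torque': array([ 0.0347,  0.0383, -0.0739]), 'gripper_width': 1.0010070069852977}
[0.5472 0.0231 0.1223] [[ 0.9996  0.0018  0.0277]
 [ 0.002  -1.     -0.0096]
 [ 0.0277  0.0096 -0.9996]]
```

View pics/w3.png

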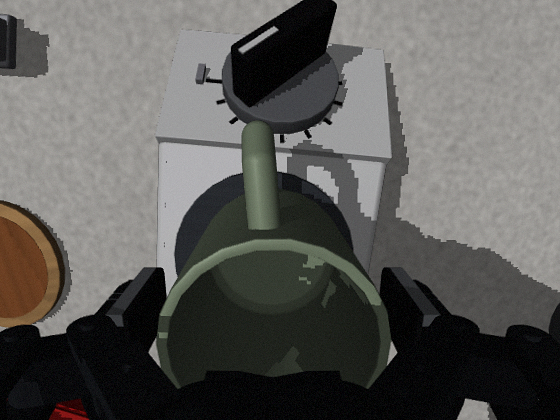

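step_arm([
  [1,[-0.003,0,0.001],0],
  [-1,[0,0,0],0],
  [-1,[0,0,0],0],
  [-1,[0,0,0],0],
  [-1,[0,0,0],0],
], grip_force=50)

```text
t: 3.73
tcp_pos: [0.5442, 0.0234, 0.1238]
ee_rot: [[1.0, 0.002, 0.028], [0.003, -1.0, -0.01], [0.028, 0.01, -1.0]]
ft_force: [0.6, -0.2, -2.6]
gripper_width: 0.875
```

step_arm([
  [-1,[0,0,-0.01],0],
  [-1,[0,0,-0.015],0],
  [-1,[0,0,-0.02],0],
  [-1,[0,0,-0.015],0],
  [-1,[0,0,0],0],
])

```text
t: 4.15
tcp_pos: [0.5418, 0.0242, 0.1889]
ee_rot: [[1.0, 0.002, 0.026], [0.003, -1.0, -0.009], [0.026, 0.009, -1.0]]
ft_force: [0.8, -0.4, -2.6]
gripper_width: 0.871
```

```bash
python3 - <<'E'
from h import *
s=snapshot("scene"); crop(s,180,100,400,320,3,"s1.png")
o=readout.observe(); print(o["tcp_pos"],o["ee_rot"],o["ft_force"],o["gripper_width"])
E
```

```text
[0.5415 0.0242 0.1879] [[ 0.9997  0.0025  0.0258]
 [ 0.0027 -1.     -0.0094]
 [ 0.0258  0.0095 -0.9996]] [ 1.7698 -0.6907 -1.6845] 0.8741334878389466
```

View pics/s1.png

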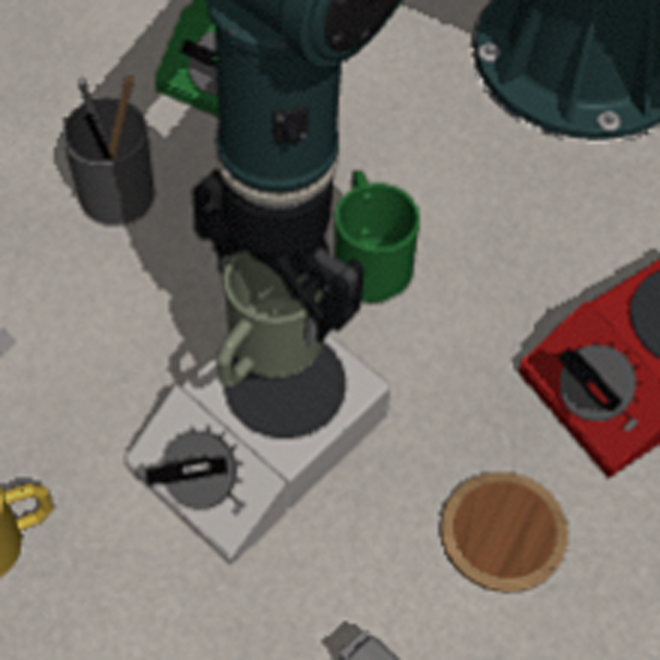

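step_arm([
  [-1,[-0.004,-0.015,0],0],
  [-1,[-0.005,-0.03,0],0],
  [-1,[-0.005,-0.035,0],0],
  [-1,[-0.005,-0.035,0],0],
  [-1,[-0.005,-0.035,0],0],
  [-1,[-0.005,-0.03,0],0],
  [-1,[-0.005,-0.02,0],0],
  [-1,[0,-0.01,0],0],
  [-1,[0,0,0],0],
])

```text
t: 4.95
tcp_pos: [0.5041, 0.2406, 0.1799]
ee_rot: [[1.0, -0.003, 0.023], [-0.002, -1.0, -0.012], [0.023, 0.012, -1.0]]
ft_force: [-0.3, 0.4, -3.0]
gripper_width: 0.875
```

step_arm([
  [-1,[0,-0.001,0.015],0],
  [-1,[0,-0.001,0.02],0],
  [-1,[0,0,0.02],0],
  [-1,[0,0,0.02],0],
  [-1,[0,0,0.012],0],
  [-1,[0,0,0.004],0],
  [-1,[0,0,0],0],
])

```text
t: 5.53
tcp_pos: [0.5081, 0.2358, 0.084]
ee_rot: [[1.0, -0.002, 0.023], [-0.002, -1.0, -0.015], [0.023, 0.015, -1.0]]
ft_force: [0.8, 0.3, -2.8]
gripper_width: 0.875
```

```bash
python3 - <<'E'
from h import *
for n in ("scene","top"):
    s=snapshot(n); np.savez(n+"1.npz",**s)
    if n=="scene": crop(s,260,180,460,330,4,"s2.png")
    else: crop(s,110,110,310,260,4,"t2.png")
o=readout.observe(); print(o["tcp_pos"],o["ee_rot"],o["ft_force"],o["gripper_width"])
E
```

```text
[0.5088 0.2363 0.0853] [[ 0.9997 -0.0024  0.0248]
 [-0.002  -0.9999 -0.0147]
 [ 0.0248  0.0147 -0.9996]] [ 0.3515 -0.3392 -2.3378] 0.8727695883843103
```

View pics/s2.png

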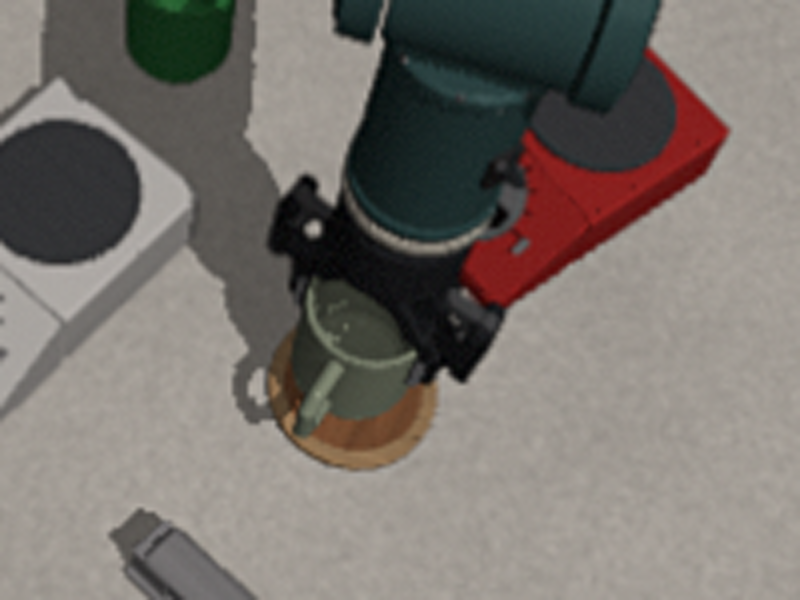

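View pics/t2.png

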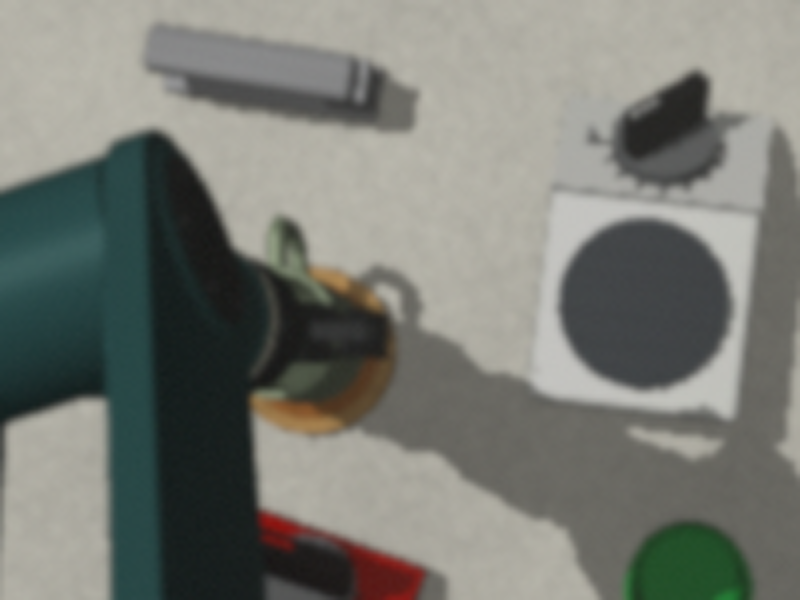

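step_arm([
  [-1,[-0.0015,-0.005,0.004],0],
  [-1,[0,0,0.005],0],
  [-1,[0,0,0.004],0],
  [-1,[0,0,0.001],0],
])

```text
t: 5.97
tcp_pos: [0.5105, 0.2421, 0.0734]
ee_rot: [[1.0, -0.003, 0.031], [-0.003, -1.0, -0.013], [0.031, 0.012, -0.999]]
ft_force: [-0.6, 0.3, -2.7]
gripper_width: 0.877
```

step_arm([
  [-1,[-0.004,0.0015,0.002],0],
  [-1,[-0.001,0,0.002],0],
  [-1,[0,0,0.001],0],
])

```text
t: 6.22
tcp_pos: [0.5056, 0.2408, 0.0683]
ee_rot: [[0.999, -0.002, 0.032], [-0.002, -1.0, -0.012], [0.033, 0.012, -0.999]]
ft_force: [0.3, -0.1, -2.5]
gripper_width: 0.872
```

step_arm([
  [-1,[0.001,0,0.002],0],
  [-1,[0,0,0.002],0],
])

```text
t: 6.38
tcp_pos: [0.5066, 0.2407, 0.0642]
ee_rot: [[0.999, -0.002, 0.033], [-0.002, -1.0, -0.012], [0.033, 0.012, -0.999]]
ft_force: [1.0, -0.0, -2.2]
gripper_width: 0.876
```

step_arm([
  [-1,[0,0,0.0015],0],
  [-1,[0,0,0.0005],0],
])

```text
t: 6.55
tcp_pos: [0.507, 0.2406, 0.0628]
ee_rot: [[0.999, -0.002, 0.033], [-0.002, -1.0, -0.012], [0.033, 0.012, -0.999]]
ft_force: [-2.6, -1.5, 9.8]
gripper_width: 0.877
```

step_arm([
  [0.8,[0,0,0],0],
  [0.9,[0,0,0],0],
  [1,[0,0,0],0],
  [1,[0,0,0],0],
  [1,[0,0,0],0],
])

```text
t: 6.97
tcp_pos: [0.5089, 0.2411, 0.0638]
ee_rot: [[0.999, -0.002, 0.037], [-0.002, -1.0, -0.011], [0.037, 0.011, -0.999]]
ft_force: [-0.2, -0.4, -0.8]
gripper_width: 0.999
```

```bash
python3 - <<'E'
from h import *
s=snapshot("wrist"); cv2.imwrite("pics/w4.png",s["img"][:,:,::-1])
o=readout.observe(); print(o["tcp_pos"],o["ee_rot"],o["ft_force"],o["gripper_width"])
E
```

```text
[0.5089 0.2411 0.0638] [[ 0.9993 -0.0021  0.0367]
 [-0.0017 -0.9999 -0.0111]
 [ 0.0367  0.0111 -0.9993]] [ 0.385  -0.2308 -0.261 ] 0.9978459579244267
```

View pics/w4.png

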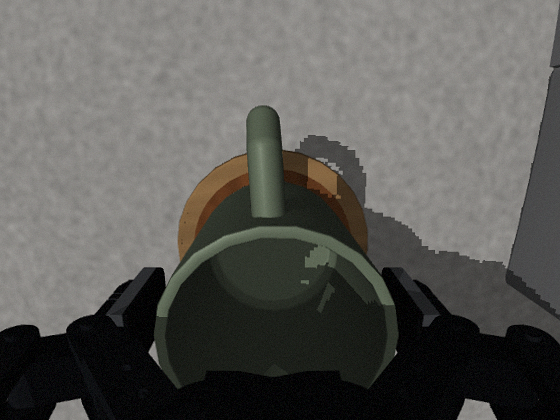

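step_arm([
  [1,[0.0005,0,-0.015],0],
  [1,[0.001,0,-0.025],0],
  [1,[0.001,0,-0.035],0],
  [1,[0.001,0,-0.035],0],
  [1,[0,0,-0.03],0],
  [1,[0,0.01,-0.01],0],
  [1,[0.0,0.03,0],0],
  [1,[0.0,0.04,0],0],
  [1,[0.0,0.035,0],0],
  [1,[0,0.02,0],0],
  [1,[0,0,0],0],
])

```text
t: 7.93
tcp_pos: [0.5062, 0.1032, 0.2211]
ee_rot: [[0.999, 0.004, 0.037], [0.005, -1.0, -0.013], [0.037, 0.013, -0.999]]
ft_force: [-0.5, 1.0, -0.0]
gripper_width: 1.0
```

```bash
python3 - <<'E'
from h import *
o=readout.observe(); print(o["t"],o["tcp_pos"],o["ee_rot"],o["q"])
for n in ("top","scene","wrist"):
    s=snapshot(n); np.savez(n+"2.npz",**s)
    if n=="wrist": cv2.imwrite("pics/w5.png",s["img"][:,:,::-1]);
    if n=="scene": crop(s,205,180,405,330,4,"s5.png")
    P=cloud(s); X,Y,Z=P[...,0],P[...,1],P[...,2]
    m=(Z>.099)&(Z<.112)&(abs(X-.507)<.043)&(abs(Y-.241)<.045)
    if m.sum()>20:
        x,y=X[m],Y[m];k=np.linalg.lstsq(np.c_[2*x,2*y,np.ones(len(x))],x*x+y*y,rcond=None)[0];print(n,"rim",k[:2],np.sqrt(k[2]+k[0]**2+k[1]**2),m.sum())
        A=np.c_[X[m],Y[m],np.ones(m.sum())]; print(np.linalg.lstsq(A,Z[m],rcond=None)[0])
    hsv=cv2.cvtColor(s["img"],cv2.COLOR_RGB2HSV)
    b=(abs(X-.54)<.09)&(abs(Y-.028)<.09)&(abs(Z-.064)<.012)&(hsv[...,1]<70)
    pl=b&(hsv[...,2]<90)
    c=cv2.findContours(pl.astype(np.uint8),0,1)[0]
    if c:
        c=max(c,key=cv2.contourArea)[:,0]; W=onplane(s,c,.068); print(n,"plate",cv2.minEnclosingCircle((W[:,:2]*1000).astype(np.float32)))
E
```

```text
7.9333 [0.5062 0.1032 0.2211] [[ 0.9993  0.0041  0.0369]
 [ 0.0045 -0.9999 -0.0126]
 [ 0.0369  0.0127 -0.9992]] [ 0.0783  0.2408  1.7364 -0.0171  1.1287  1.6518]
top plate ((536.2574462890625, 29.04948616027832), 49.91278839111328)
scene rim [0.507 0.24 ] 0.03596570861650064 200
[ 0.0006 -0.0019  0.1038]
scene plate ((536.590576171875, 28.04703712463379), 51.71309280395508)
wrist rim [0.5076 0.2388] 0.03563768250259097 2129
[ 0.0041 -0.0044  0.1027]
wrist plate ((536.5614624023438, 26.423303604125977), 52.663238525390625)
```

View pics/w5.png

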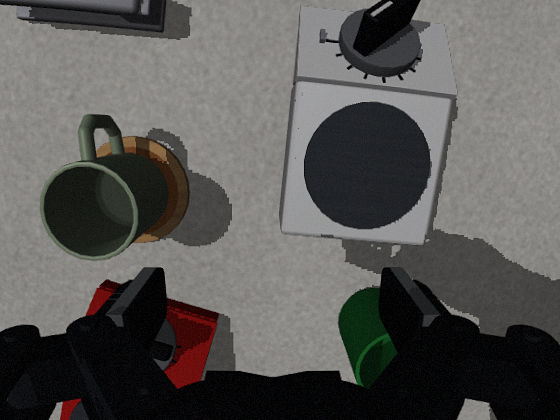

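View pics/s5.png

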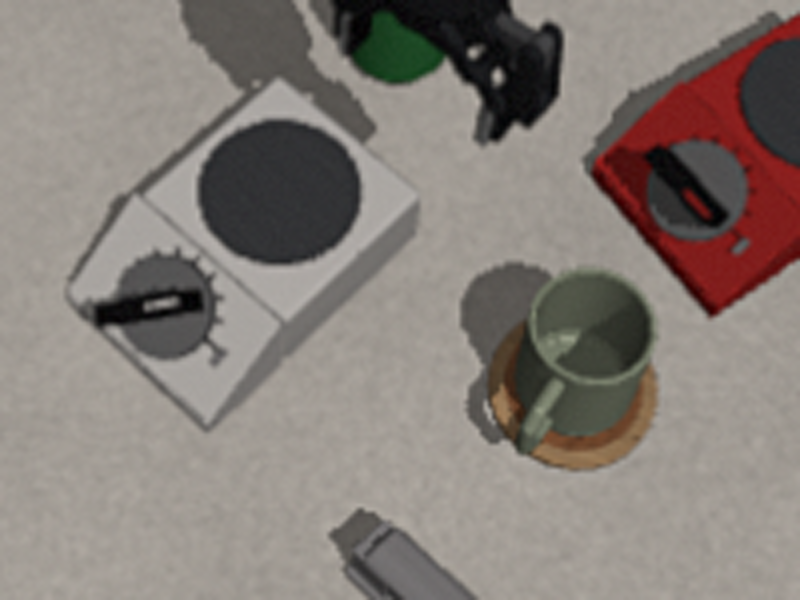

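```bash
cat > dial.py <<'E'
from h import *
a=np.deg2rad(-4.8); f=np.array([np.cos(a),np.sin(a),0]); u=np.array([-np.sin(a),np.cos(a),0]); z=np.array([0,0,1.])
plate=np.array([.5365,.028,.068]); face=plate+.098*f; face[2]=.043
c,s_=np.cos(np.deg2rad(35)),np.sin(np.deg2rad(35))
n=s_*f+c*z; w=-c*f+s_*z
def bar(s,ang=None):
    P=cloud(s)-face; U,W,N=P@u,P@w,P@n
    hsv=cv2.cvtColor(s["img"],cv2.COLOR_RGB2HSV)
    m=(np.hypot(U,W)<.04)&(N>.020)&(N<.055)
    if m.sum()<20: print("few",m.sum()); return
    # top of the bar: points with N>.040
    t=m&(N>.0415)
    q=np.c_[U[t],W[t]]; mu=q.mean(0); e=np.linalg.svd(q-mu,full_matrices=False)[2][0]
    if e[0]<0:e=-e
    print("bar pts",m.sum(),"top",t.sum(),"Nmax",np.nanmax(N[m]),"centre",mu,"ang",np.rad2deg(np.arctan2(e[1],e[0])), "along range",np.ptp((q-mu)@e))
    V=hsv[...,2]; 
    l=t&(V>np.median(V[t])+50)
    if l.sum(): print("white",l.sum(),"at",np.median(U[l]),np.median(W[l]), "ang",np.rad2deg(np.arctan2(np.median(W[l]),np.median(U[l]))))
E
python3 - <<'E'
from dial import *
print(face,n)
for k in ("top2","scene2","wrist2","top1","scene1"):
    print(k); bar(dict(np.load(k+".npz")))
# console edge dirs from scene: base side edges via depth fit of yaw
for k in ("top2","scene2","wrist2"):
    s=dict(np.load(k+".npz")); P=cloud(s);X,Y,Z=P[...,0],P[...,1],P[...,2]
    b=(abs(X-.54)<.09)&(abs(Y-.028)<.09)&(abs(Z-.063)<.008)&(X<.605)
    print(k,cv2.minAreaRect((P[...,:2][b]*1000).astype(np.float32)))
E
```

```text
[0.6342 0.0198 0.043 ] [ 0.5716 -0.048   0.8192]
top2
bar pts 258 top 124 Nmax 0.050152815059008524 centre [0.0008 0.0016] ang 48.08353974918645 along range 0.05913754270971341
white 26 at 0.009908624524246864 0.0022248960930556943 ang 12.65536949491924
scene2
bar pts 160 top 130 Nmax 0.05166885297327926 centre [-0.0019  0.0025] ang 48.294733711448806 along range 0.059992788248885306
white 22 at 0.009153681810549714 0.013561572750650737 ang 55.98175235953394
wrist2
bar pts 1852 top 742 Nmax 0.04854165201270221 centre [0.0074 0.014 ] ang 39.25891703016255 along range 0.04838890521292677
white 112 at 0.01080308211016922 0.014322494956941116 ang 52.97370782375091
top1
bar pts 258 top 131 Nmax 0.049929967602793085 centre [0.0009 0.0022] ang 47.71290657066243 along range 0.061346567047328326
white 25 at 0.010519809816814074 0.00146002028910762 ang 7.901475078536858
scene1
bar pts 165 top 131 Nmax 0.05007256823795996 centre [-0.0017  0.0026] ang 47.83804264876773 along range 0.060959602593118736
white 21 at 0.010689805396016794 0.01425545137407356 ang 53.13468938669199
top2 ((541.0144653320312, 28.332672119140625), (129.91258239746094, 136.90982055664062), 85.36326599121094)
scene2 ((541.7635498046875, 26.976306915283203), (130.39846801757812, 137.31040954589844), 84.7999496459961)
wrist2 ((540.9700317382812, 26.434425354003906), (130.00257873535156, 139.79734802246094), 84.82853698730469)
```

step_arm([
  [-1,[0.015,0.012,0],0.045],
  [-1,[0.025,0.02,0],0.045],
  [-1,[0.027,0.021,0.01],0],
  [-1,[0.025,0.02,0.015],0],
  [-1,[0.013,0.01,0.01],0],
  [-1,[0,0,0],0],
  [-1,[0,0,0],0],
], grip_force=30)

```text
t: 8.67
tcp_pos: [0.611, 0.025, 0.1865]
ee_rot: [[0.996, -0.077, 0.035], [-0.077, -0.997, -0.005], [0.035, 0.003, -0.999]]
ft_force: [0.5, 0.9, 0.0]
gripper_width: 0.008
```

```bash
cat > rel.py <<'E'
from dial import *
def rel():
    o=readout.observe(); d=o["tcp_pos"]-face; R=o["ee_rot"]
    print("t",o["t"],"X'",1000*d@f,"Y'",1000*d@u,"z",o["tcp_pos"][2],"heading",np.rad2deg(np.arctan2(R[1,0],R[0,0])),"zax",R[:,2],"F",o["ft_force"],"w",o["gripper_width"])
E
python3 - <<'E'
from rel import *
rel()
s=snapshot("scene"); crop(s,205,150,405,300,4,"s6.png"); bar(s)
s=snapshot("wrist"); cv2.imwrite("pics/w6.png",s["img"][:,:,::-1]); np.savez("wrist6.npz",**s)
E
```

```text
t 8.6667 X' -23.481473205658915 Y' 3.224117074184729 z 0.1865305480675551 heading -4.426775739434644 zax [ 0.0351 -0.0055 -0.9994] F [0.5017 0.8612 0.006 ] w 0.0079260882079345
bar pts 166 top 133 Nmax 0.05116781235298532 centre [-0.0014  0.0028] ang 47.79636353601712 along range 0.062462104823557664
white 22 at 0.009348444630436891 0.013025189942765853 ang 54.33222462671912
```

View pics/s6.png

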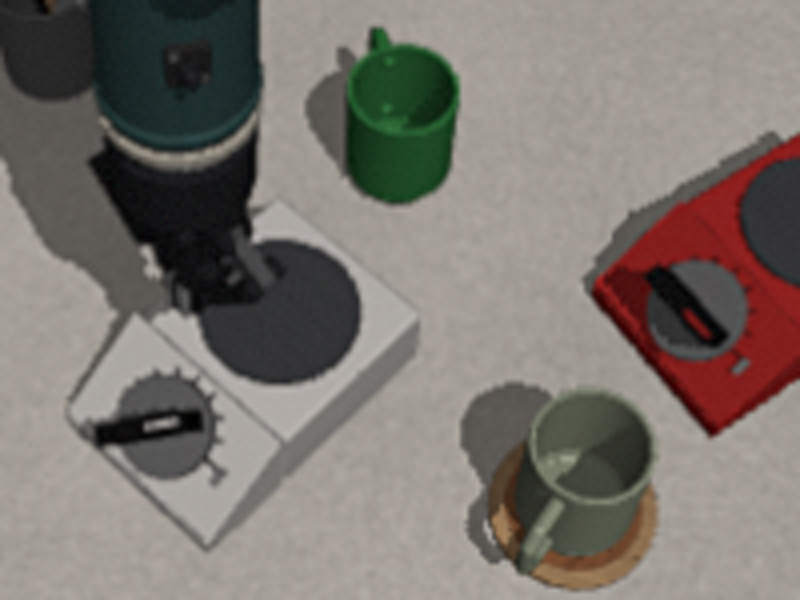

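View pics/w6.png

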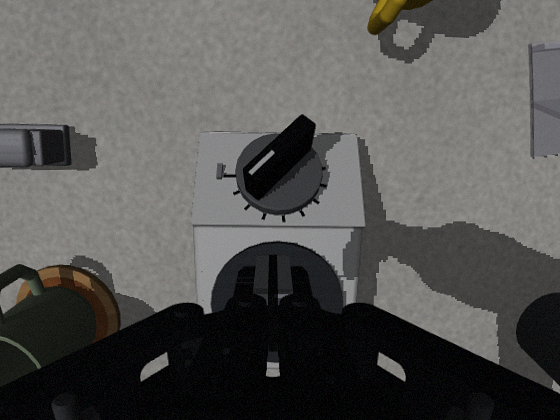

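step_arm([
  [-1,[0.005,0.009,0.015],0],
  [-1,[0.004,0.008,0.025],0],
  [-1,[0,0,0.025],0],
  [-1,[-0.001,0,0.015],0],
  [-1,[0,0,0],0],
])

```text
t: 9.18
tcp_pos: [0.6189, 0.0147, 0.1104]
ee_rot: [[0.997, -0.068, 0.042], [-0.068, -0.998, -0.004], [0.042, 0.001, -0.999]]
ft_force: [-0.7, 0.6, 0.1]
gripper_width: -0.002
```

```bash
python3 - <<'E'
from rel import *
rel()
s=snapshot("wrist"); cv2.imwrite("pics/w7.png",s["img"][:,:,::-1])
E
```

```text
t 9.1833 X' -14.801475747675576 Y' -6.341975292196892 z 0.1104479962404209 heading -3.918224291154327 zax [ 0.0417 -0.004  -0.9991] F [-0.7298  0.5912  0.142 ] w -0.0022944384545753814
```

View pics/w7.png

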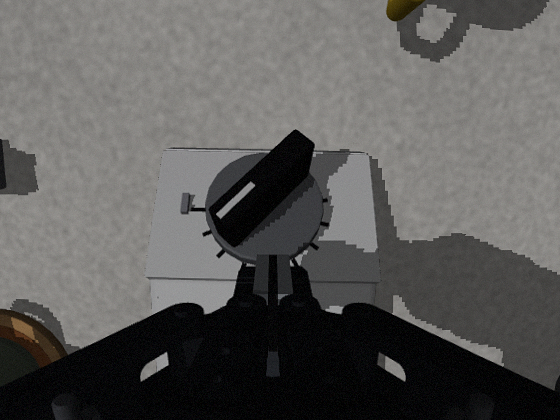

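step_arm([
  [-1,[0,0.008,0.01],0.01],
  [-1,[-0.001,0.002,0.012],0],
  [-1,[0,0,0.006],0],
  [-1,[0,0,0],0],
])

```text
t: 9.57
tcp_pos: [0.6204, 0.0061, 0.0861]
ee_rot: [[0.996, -0.076, 0.049], [-0.076, -0.997, -0.004], [0.049, 0.0, -0.999]]
ft_force: [-0.4, 0.1, -0.2]
gripper_width: 0.002
```

```bash
python3 - <<'E'
from rel import *
rel()
s=snapshot("wrist"); cv2.imwrite("pics/w8.png",s["img"][:,:,::-1])
E
```

```text
t 9.5667 X' -12.544072256879158 Y' -14.798580825222993 z 0.08611269942215595 heading -4.37351170863595 zax [ 0.0492 -0.0042 -0.9988] F [-0.4277  0.1051 -0.2311] w 0.0018224307772463043
```

View pics/w8.png

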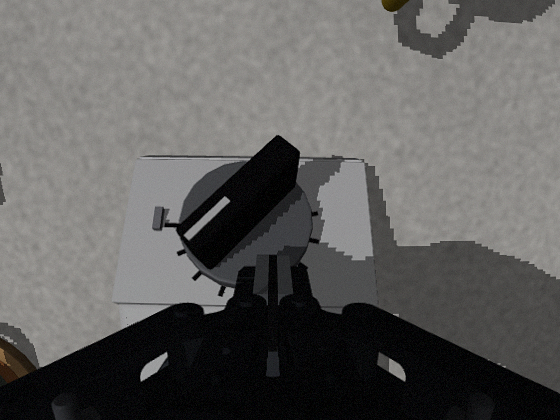

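step_arm([
  [-1,[0.001,-0.004,0.004],0],
  [-1,[0.001,-0.006,0.001],0],
  [-1,[0,-0.006,0],0],
  [-1,[0,-0.006,0],0],
  [-1,[0,-0.006,0],0],
])

```text
t: 10.03
tcp_pos: [0.6256, 0.0323, 0.0823]
ee_rot: [[0.996, -0.077, 0.05], [-0.076, -0.997, -0.009], [0.05, 0.005, -0.999]]
ft_force: [-0.1, 0.2, -0.8]
gripper_width: -0.001
```

```bash
python3 - <<'E'
from rel import *
rel()
E
```

```text
t 10.0333 X' -9.580118462086975 Y' 11.731225836471477 z 0.08226961090980099 heading -4.388522956081741 zax [ 0.0496 -0.0093 -0.9987] F [-0.0614  0.2452 -0.8481] w -0.0009298578074742742
```

step_arm([
  [-1,[0.002,-0.005,0],0],
  [-1,[0.004,-0.003,0],0],
  [-1,[0.004,0,0],0],
])

```text
t: 10.28
tcp_pos: [0.6329, 0.0423, 0.0823]
ee_rot: [[0.996, -0.075, 0.043], [-0.074, -0.997, -0.009], [0.043, 0.006, -0.999]]
ft_force: [0.4, -0.6, 0.4]
gripper_width: 0.001
```

```bash
python3 - <<'E'
from rel import *
rel()
s=snapshot("wrist"); cv2.imwrite("pics/w9.png",s["img"][:,:,::-1])
E
```

```text
t 10.2833 X' -3.0980073656900866 Y' 22.28204221404326 z 0.08225919851328004 heading -4.270269889162964 zax [ 0.0427 -0.0093 -0.999 ] F [ 0.3686 -0.6128  0.3646] w 0.0012008335175903784
```

View pics/w9.png

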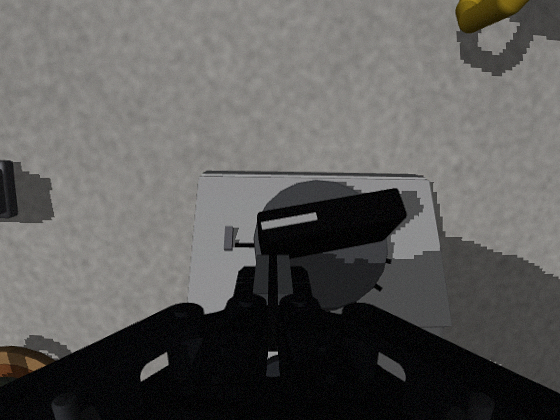

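step_arm([
  [-1,[0.003,0,0],0],
  [-1,[0.003,0,0],0],
])

```text
t: 10.5
tcp_pos: [0.6417, 0.0426, 0.0831]
ee_rot: [[0.996, -0.074, 0.046], [-0.074, -0.997, -0.009], [0.047, 0.005, -0.999]]
ft_force: [-5.0, -0.1, 0.4]
gripper_width: 0.001
```

step_arm([
  [-1,[0.003,0,0],0],
  [-1,[0.002,0,0],0],
])

```text
t: 10.67
tcp_pos: [0.6419, 0.0427, 0.0828]
ee_rot: [[0.997, -0.074, 0.035], [-0.074, -0.997, -0.008], [0.036, 0.005, -0.999]]
ft_force: [-7.1, 0.4, 10.1]
gripper_width: -0.0
```

```bash
python3 - <<'E'
from rel import *
rel()
s=snapshot("wrist"); cv2.imwrite("pics/w10.png",s["img"][:,:,::-1])
s=snapshot("scene"); bar(s); crop(s,205,150,405,300,4,"s10.png")
E
```

```text
t 10.6667 X' 5.839455686010336 Y' 23.429796013453462 z 0.0827826701940156 heading -4.237374351356487 zax [ 0.0354 -0.008  -0.9993] F [-7.0563  0.4121 10.1158] w -0.00014532306138251544
bar pts 226 top 163 Nmax 0.05435089249044954 centre [0.0021 0.0041] ang 7.654055484914093 along range 0.0704044587726181
white 26 at 0.016055788725609775 0.0010139771508290052 ang 3.6136224795869385
```

View pics/w10.png

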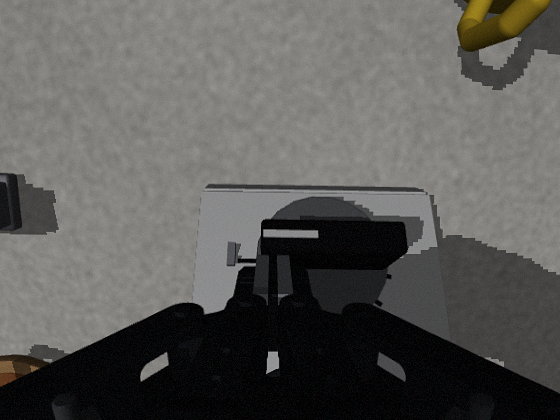

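View pics/s10.png

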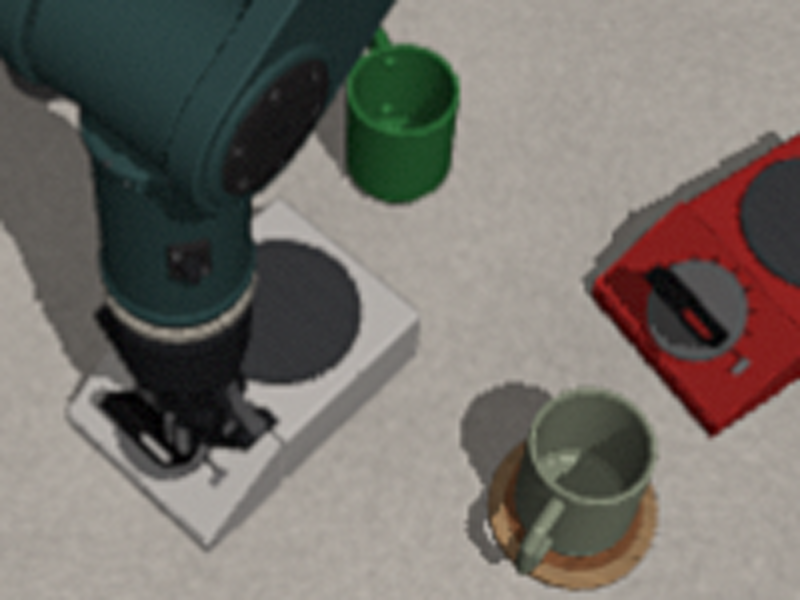

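step_arm([
  [-1,[0.004,0,-0.0005],0],
  [-1,[0.004,0,-0.0005],0],
])

```text
t: 10.93
tcp_pos: [0.6421, 0.0425, 0.0831]
ee_rot: [[0.997, -0.074, 0.02], [-0.074, -0.997, -0.007], [0.02, 0.005, -1.0]]
ft_force: [-11.0, 0.6, 6.3]
gripper_width: 0.001
```

step_arm([
  [-1,[-0.006,0,0],0],
  [-1,[-0.004,0,-0.01],0],
  [-1,[0,0,-0.02],0],
  [-1,[0,0,-0.025],0],
  [-1,[0,0,-0.01],0],
])

```text
t: 11.35
tcp_pos: [0.629, 0.0437, 0.1484]
ee_rot: [[0.997, -0.075, 0.016], [-0.075, -0.997, -0.006], [0.016, 0.005, -1.0]]
ft_force: [2.0, 0.8, 0.1]
gripper_width: -0.0
```

```bash
python3 - <<'E'
from rel import *
rel()
s=snapshot("wrist"); cv2.imwrite("pics/w11.png",s["img"][:,:,::-1])
bar(s)
s=snapshot("scene"); bar(s)
E
```

```text
t 11.35 X' -7.181679679738709 Y' 23.374377310939984 z 0.14840874965284345 heading -4.324894688416835 zax [ 0.0157 -0.006  -0.9999] F [2.0412 0.808  0.0908] w -7.11596242833723e-05
bar pts 3845 top 2516 Nmax 0.048972977924301435 centre [-0.0016  0.0021] ang -0.022345257379731795 along range 0.05923579719667858
white 229 at 0.015596680429888753 0.0003863145912178155 ang 1.4188705685521166
bar pts 223 top 139 Nmax 0.05042414580274997 centre [-0.0024  0.002 ] ang -0.45714338280401295 along range 0.060607540628354134
white 25 at 0.01245742800060861 0.0006932158782353513 ang 3.1850413503941497
```

View pics/w11.png

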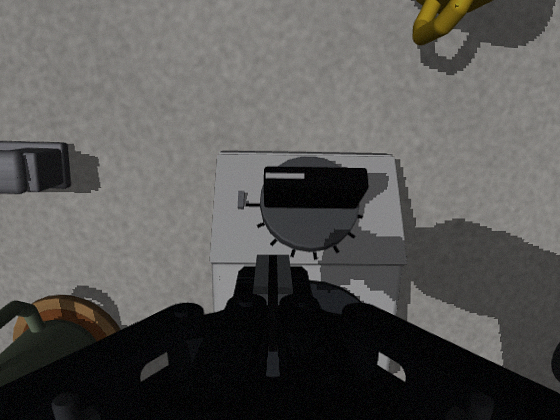

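step_arm([
  [-1,[0.015,0,0],0],
  [-1,[0.022,0.001,0],0],
  [-1,[0.02,0.001,0],0],
  [-1,[0.008,0.001,0],0],
  [-1,[0,0,0.01],0],
  [-1,[0,0,0.02],0],
  [-1,[0,0,0.02],0],
  [-1,[0,0,0.01],0],
])

```text
t: 12.12
tcp_pos: [0.695, 0.0352, 0.083]
ee_rot: [[0.997, -0.076, 0.018], [-0.076, -0.997, -0.006], [0.018, 0.005, -1.0]]
ft_force: [-0.8, -0.3, 0.2]
gripper_width: 0.001
```

```bash
python3 - <<'E'
from rel import *
rel()
E
```

```text
t 12.1167 X' 59.315940398928696 Y' 20.392491595809823 z 0.08296238650144731 heading -4.3444495837056 zax [ 0.0178 -0.0059 -0.9998] F [-0.7753 -0.268   0.2192] w 0.0010590312630732969
```

step_arm([
  [-1,[-0.003,-0.001,0.008],0],
  [-1,[-0.004,0,0.005],0],
  [-1,[-0.005,0,0],0],
])

```text
t: 12.37
tcp_pos: [0.6781, 0.0374, 0.0635]
ee_rot: [[0.997, -0.076, 0.009], [-0.076, -0.997, -0.005], [0.01, 0.005, -1.0]]
ft_force: [6.0, 0.6, 2.9]
gripper_width: 0.003
```

```bash
python3 - <<'E'
from rel import *
rel()
s=snapshot("scene"); bar(s); crop(s,205,150,405,300,4,"s12.png")
E
```

```text
t 12.3667 X' 42.33037935281128 Y' 21.173644754794335 z 0.0635381004279846 heading -4.356736926995516 zax [ 0.0093 -0.0054 -0.9999] F [5.9942 0.615  2.8693] w 0.002824291890223701
few 17
```

View pics/s12.png

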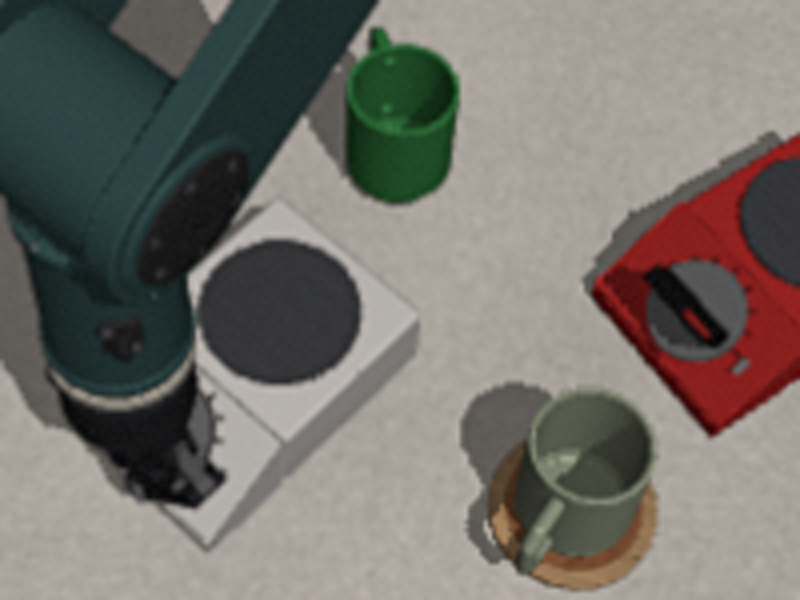

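step_arm([
  [-1,[-0.004,0,-0.003],0],
  [-1,[-0.004,0,-0.003],0],
  [-1,[-0.004,0,-0.001],0],
])

```text
t: 12.67
tcp_pos: [0.6768, 0.038, 0.0751]
ee_rot: [[0.996, -0.076, 0.035], [-0.076, -0.997, -0.006], [0.035, 0.004, -0.999]]
ft_force: [8.9, -0.4, -5.1]
gripper_width: -0.002
```

```bash
python3 - <<'E'
from rel import *
rel()
s=snapshot("wrist"); cv2.imwrite("pics/w13.png",s["img"][:,:,::-1]); bar(s)
E
```

```text
t 12.6667 X' 40.95552285665668 Y' 21.68723162418436 z 0.07510508059989453 heading -4.350438046620757 zax [ 0.0351 -0.0064 -0.9994] F [ 8.8867 -0.4079 -5.0542] w -0.0022647452048725697
bar pts 453 top 453 Nmax 0.05496432044159962 centre [-0.0114 -0.0087] ang -17.464371843967324 along range 0.06768517782161612
white 12 at 0.029150819993009332 -0.021124177227403323 ang -35.929010996704726
```

View pics/w13.png

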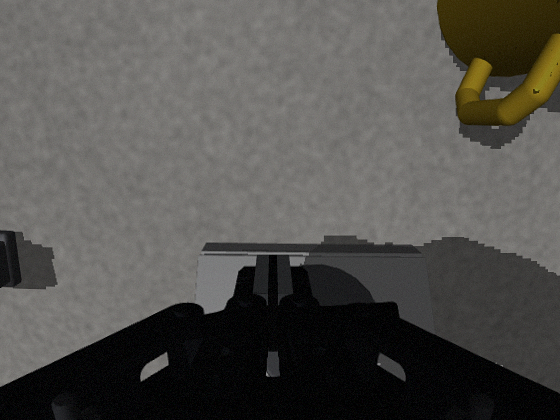

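step_arm([
  [-1,[0.006,0,0],0],
  [-1,[0.008,0.004,-0.002],0],
  [-1,[0.002,0.003,-0.001],-0.12],
  [-1,[0,0,0],-0.12],
  [-1,[0,0,0],-0.12],
  [-1,[0,0,0],-0.12],
  [-1,[0,0,0],-0.12],
])

```text
t: 13.3
tcp_pos: [0.6962, 0.0279, 0.0876]
ee_rot: [[0.854, 0.518, 0.043], [0.519, -0.855, -0.007], [0.032, 0.028, -0.999]]
ft_force: [-0.3, -0.4, 0.3]
gripper_width: 0.003
```

```bash
python3 - <<'E'
from rel import *
rel()
s=snapshot("wrist"); cv2.imwrite("pics/w14.png",s["img"][:,:,::-1])
E
```

```text
t 13.3 X' 61.187713271567524 Y' 13.309636324596227 z 0.08762740201236849 heading 31.29064005407818 zax [ 0.0425 -0.0074 -0.9991] F [-0.2895 -0.3836  0.254 ] w 0.0028438945134851667
```

View pics/w14.png

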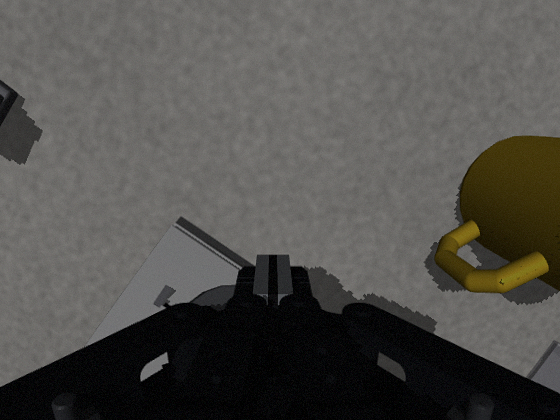

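step_arm([
  [-1,[-0.003,-0.002,0.006],0],
  [-1,[-0.003,-0.002,0.003],0],
  [-1,[-0.004,-0.003,0],0],
])

```text
t: 13.6
tcp_pos: [0.6856, 0.0277, 0.0792]
ee_rot: [[0.854, 0.518, 0.045], [0.518, -0.855, -0.008], [0.035, 0.03, -0.999]]
ft_force: [-0.0, -0.4, -0.4]
gripper_width: -0.001
```

```bash
python3 - <<'E'
from rel import *
rel()
E
```

```text
t 13.6 X' 50.63636104426749 Y' 12.22779295738174 z 0.07923433045622223 heading 31.24155403226793 zax [ 0.0451 -0.0079 -0.9989] F [-0.0132 -0.4462 -0.3518] w -0.0013795642976513018
```

step_arm([
  [-1,[-0.003,-0.004,0.002],0],
  [-1,[-0.003,-0.004,0.0005],0],
  [-1,[-0.003,-0.003,0],0],
])

```text
t: 13.85
tcp_pos: [0.6774, 0.0306, 0.0778]
ee_rot: [[0.856, 0.513, 0.059], [0.514, -0.858, -0.011], [0.044, 0.04, -0.998]]
ft_force: [11.3, -4.3, -4.6]
gripper_width: -0.002
```

```bash
python3 - <<'E'
from rel import *
rel()
E
```

```text
t 13.85 X' 42.16291621955897 Y' 14.42307326606548 z 0.07778658103711122 heading 30.984986911105608 zax [ 0.0586 -0.0112 -0.9982] F [11.3433 -4.3366 -4.5936] w -0.002335536036674348
```

```bash
python3 - <<'E'
from rel import *
for n in ("wrist","top","scene"):
    s=snapshot(n); np.savez(n+"15.npz",**s)
    if n=="wrist": cv2.imwrite("pics/w15.png",s["img"][:,:,::-1])
    if n=="top": crop(s,200,90,360,210,5,"t15.png")
    if n=="scene": crop(s,180,190,320,295,5,"s15.png")
E
```

```text
(no output)
```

View pics/w15.png

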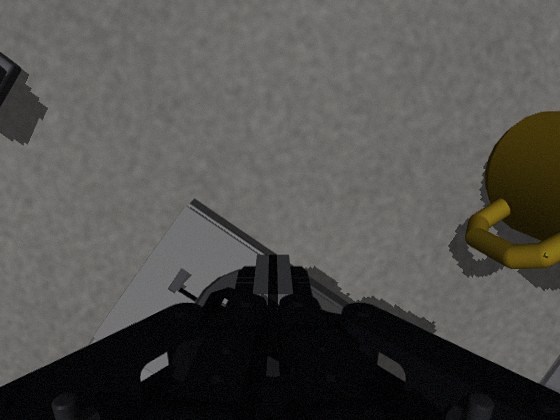

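View pics/t15.png

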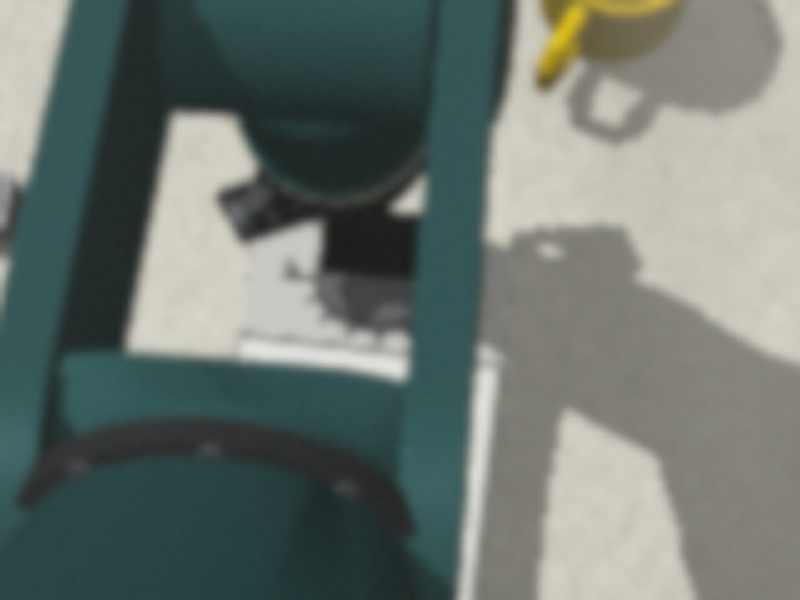

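View pics/s15.png

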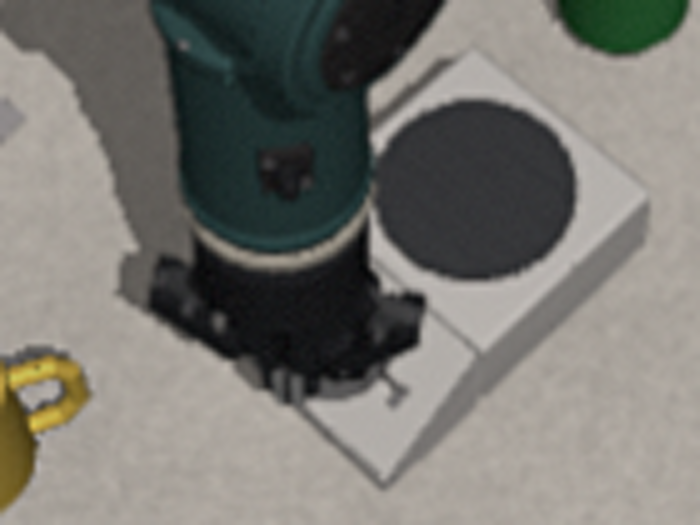

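```bash
python3 - <<'E'
from rel import *
o=readout.observe(); print(o["ft_force"],o["ft_torque"],o["tcp_pos"]); print(o["ee_rot"].T@o["ft_force"], o["ee_rot"].T@o["ft_torque"])
rel()
F=o["ft_force"]; M=o["ft_torque"]
# assume moment about TCP: closest point on line of action
p=np.cross(F,M)/F.dot(F); print("line pt rel",p, "M.F/|F|",M.dot(F)/np.linalg.norm(F))
for n in("scene","top"):
    s=dict(np.load(n+"15.npz")); P=cloud(s)-face; U,W,N=P@u*1000,P@w*1000,P@n*1000
    m=(np.hypot(U,W)<45)&(N>25)&(N<60)
    print(n,m.sum())
    for A in zip(U[m][::9],W[m][::9],N[m][::9]): print(np.round(A,0),end=" ")
E
```

```text
[ 8.8508 -3.7728 -2.9545] [-0.6721 -1.4351 -0.0211] [0.6775 0.0307 0.0779]
[5.5087 7.6581 3.5082] [-1.3146  0.8852 -0.0025]
t 14.0 X' 42.26746070957022 Y' 14.485506301258333 z 0.07785220872223285 heading 30.982080612474064 zax [ 0.0585 -0.0109 -0.9982] F [ 8.8508 -3.7728 -2.9545] w -0.0027157136090041286
line pt rel [-0.0411  0.0214 -0.1504] M.F/|F| -0.04685880099669175Traceback (most recent call last):
  File "<stdin>", line 8, in <module>
numpy._core._exceptions._UFuncNoLoopError: ufunc 'matmul' did not contain a loop with signature matching types (dtype('float64'), dtype('<U5')) -> None
```

step_arm([
  [-1,[-0.006,-0.004,0],0],
  [-1,[-0.006,-0.004,0],0],
])

```text
t: 14.17
tcp_pos: [0.6763, 0.0302, 0.0804]
ee_rot: [[0.856, 0.509, 0.086], [0.512, -0.859, -0.013], [0.067, 0.055, -0.996]]
ft_force: [15.6, -1.0, -6.1]
gripper_width: -0.001
```

```bash
python3 - <<'E'
from rel import *
rel()
o=readout.observe();print(o["ft_torque"])
E
```

```text
t 14.1667 X' 41.10516611151303 Y' 13.877827866497261 z 0.08036316731040345 heading 30.867078317868163 zax [ 0.0856 -0.0128 -0.9963] F [15.568  -1.0404 -6.142 ] w -0.001491877242079465
[-0.1895 -2.5197  0.0178]
```

step_arm([
  [-1,[0.008,0.006,0],0],
  [-1,[0.008,0.006,0],0],
  [-1,[0.004,0.003,-0.01],0],
  [-1,[0,0,-0.025],0],
  [-1,[0.01,0.01,-0.02],0],
])

```text
t: 14.58
tcp_pos: [0.7045, 0.026, 0.1354]
ee_rot: [[0.859, 0.506, 0.073], [0.508, -0.861, -0.012], [0.057, 0.047, -0.997]]
ft_force: [-0.1, -0.1, 0.5]
gripper_width: 0.001
```

```bash
python3 - <<'E'
from rel import *
rel()
for n_ in ("wrist","top","scene"):
    s=snapshot(n_); np.savez(n_+"16.npz",**s); print(n_); bar(s)
    if n_=="wrist": cv2.imwrite("pics/w16.png",s["img"][:,:,::-1])
    if n_=="top": crop(s,200,90,360,210,5,"t16.png")
    if n_=="scene": crop(s,180,190,320,295,5,"s16.png")
E
```

```text
t 14.5833 X' 69.53197531087939 Y' 12.10704438088038 z 0.13540141787397586 heading 30.61720857102911 zax [ 0.0732 -0.0116 -0.9973] F [-0.0839 -0.0805  0.4793] w 0.0005166240971164613
wrist
bar pts 925 top 763 Nmax 0.04867199148529066 centre [0.0195 0.0008] ang 4.708790768620254 along range 0.01923273714499202
white 152 at 0.01904569714086917 0.0003358604666563209 ang 1.0102750633752138
top
bar pts 254 top 112 Nmax 0.05017810853165379 centre [0.0043 0.0011] ang -0.8492869738053522 along range 0.050600794584306205
white 26 at 0.015501065874152845 -0.0045774820468966245 ang -16.45192937256043
scene
bar pts 81 top 44 Nmax 0.04930127016698465 centre [0.019  0.0011] ang 7.304461018659873 along range 0.020610353051791284
white 13 at 0.018433574771281734 0.0011135808433849386 ang 3.4570633989037143
```

View pics/w16.png

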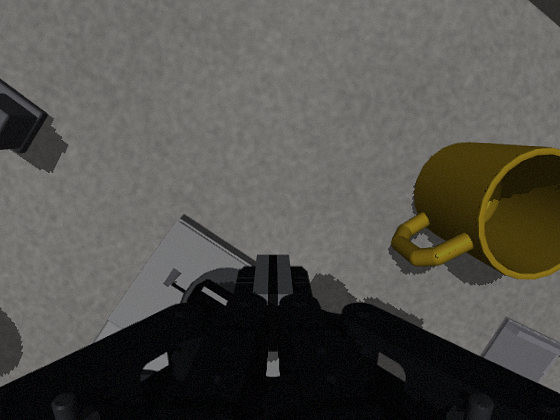

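View pics/s16.png

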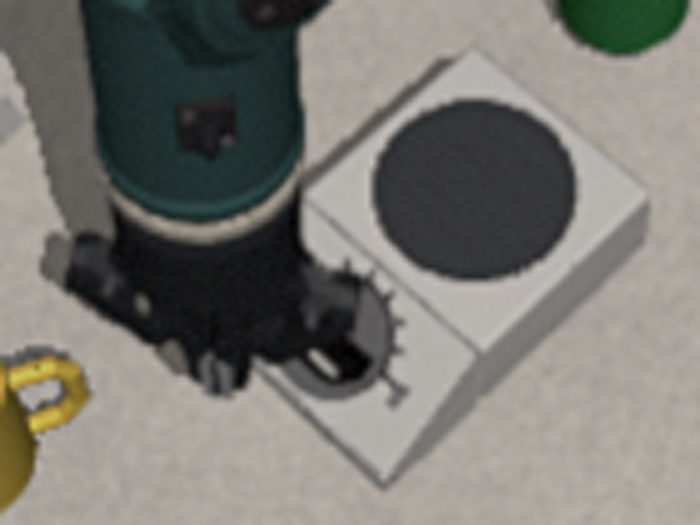

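step_arm([
  [-1,[-0.012,-0.003,-0.004],0],
  [-1,[-0.022,-0.005,-0.002],0],
  [-1,[-0.025,-0.006,-0.001],0],
  [-1,[-0.02,-0.005,0],0],
  [-1,[-0.008,-0.002,0],0],
  [-1,[0,0,0],0],
])

```text
t: 15.23
tcp_pos: [0.6129, 0.0005, 0.132]
ee_rot: [[0.86, 0.506, 0.07], [0.508, -0.862, -0.01], [0.055, 0.045, -0.997]]
ft_force: [0.5, -0.1, -0.0]
gripper_width: -0.003
```

```bash
python3 - <<'E'
from rel import *
rel()
for n_ in ("wrist","scene"):
    s=snapshot(n_); print(n_); bar(s)
    if n_=="wrist": cv2.imwrite("pics/w17.png",s["img"][:,:,::-1])
E
```

```text
t 15.2333 X' -19.604565598379523 Y' -21.06189374195974 z 0.1320155127161238 heading 30.553686659463317 zax [ 0.0701 -0.0104 -0.9975] F [ 0.4806 -0.0858 -0.0282] w -0.003123926210994557
wrist
bar pts 5092 top 2954 Nmax 0.04918903106028966 centre [-0.0012  0.0024] ang -0.06108120232548494 along range 0.05998283434414678
white 269 at 0.015717112416333855 0.00043363778148784683 ang 1.5803992891140297
scene
bar pts 222 top 139 Nmax 0.049946784237236246 centre [-0.0017  0.002 ] ang -0.18282195306393734 along range 0.05993514943217214
white 26 at 0.013018919097555617 0.00040987288484359914 ang 1.8032397307726882
```

View pics/w17.png

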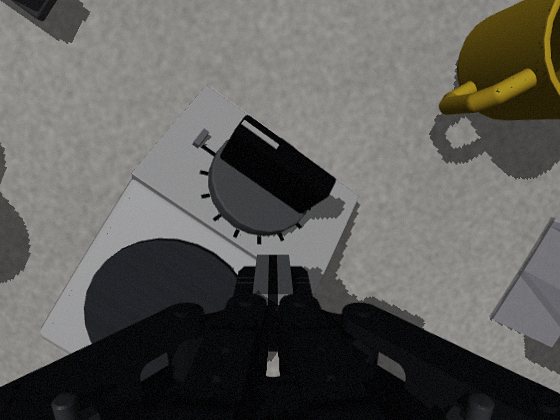

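step_arm([
  [-1,[0,0,0.012],0],
  [-1,[0,0,0.02],0],
  [-1,[0,0,0.012],0],
  [-1,[0,0,0.003],0],
])

```text
t: 15.67
tcp_pos: [0.6265, 0.0009, 0.0842]
ee_rot: [[0.859, 0.506, 0.082], [0.508, -0.861, -0.011], [0.065, 0.051, -0.997]]
ft_force: [-0.2, 0.3, 0.3]
gripper_width: 0.004
```

```bash
python3 - <<'E'
from rel import *
rel()
E
```

```text
t 15.6667 X' -6.018880298125586 Y' -19.4632115488759 z 0.08421303508370193 heading 30.624710300717656 zax [ 0.0823 -0.0108 -0.9965] F [-0.1959  0.252   0.3294] w 0.004271406719620248
```

step_arm([
  [-1,[-0.002,0.003,0.003],0],
  [-1,[0.003,0.002,0.001],0],
  [-1,[0.003,0.002,0],0],
])

```text
t: 15.92
tcp_pos: [0.6334, -0.0026, 0.0776]
ee_rot: [[0.859, 0.507, 0.077], [0.509, -0.861, -0.01], [0.061, 0.048, -0.997]]
ft_force: [-7.2, -0.5, 2.1]
gripper_width: 0.002
```

```bash
python3 - <<'E'
from rel import *
rel()
E
```

```text
t 15.9167 X' 1.148371022115004 Y' -22.399583548933283 z 0.07755642010499479 heading 30.665327711489965 zax [ 0.0767 -0.01   -0.997 ] F [-7.1558 -0.4872  2.122 ] w 0.0017817912337158293
```

step_arm([
  [-1,[0.004,0.003,-0.001],0],
  [-1,[0.004,0.003,-0.001],0],
])

```text
t: 16.08
tcp_pos: [0.6342, -0.0029, 0.0774]
ee_rot: [[0.859, 0.508, 0.057], [0.509, -0.861, -0.008], [0.044, 0.036, -0.998]]
ft_force: [-11.5, 0.4, 1.8]
gripper_width: -0.001
```

```bash
python3 - <<'E'
from rel import *
rel()
s=snapshot("scene"); crop(s,180,190,320,295,5,"s18.png"); bar(s)
s=snapshot("wrist"); cv2.imwrite("pics/w18.png",s["img"][:,:,::-1]); bar(s)
E
```

```text
t 16.0833 X' 1.985088543372791 Y' -22.627125087030286 z 0.07740995435010059 heading 30.65088791109102 zax [ 0.0565 -0.0084 -0.9984] F [-11.4716   0.4086   1.8212] w -0.0007385449800541247
bar pts 277 top 173 Nmax 0.054778844955674866 centre [-0.006   0.0064] ang -11.335340926398818 along range 0.06193620855172577
white 37 at 0.006704260395019833 0.0034539855541539034 ang 27.25719006320272
bar pts 9886 top 6885 Nmax 0.05499223213342281 centre [-0.0043  0.0058] ang -10.076713281327049 along range 0.06138237312643239
white 577 at 0.014886723101266743 0.001699446341237102 ang 6.512608156201196
```

View pics/w18.png

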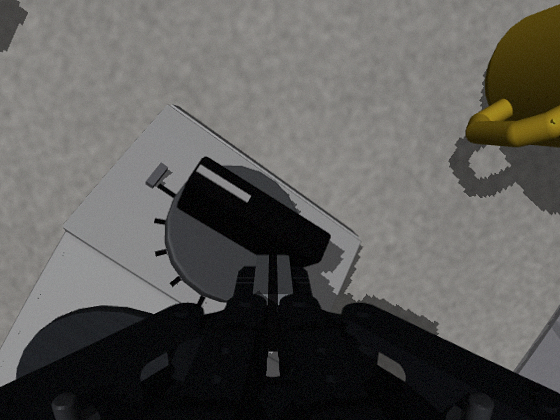

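step_arm([
  [-1,[0.007,0.005,-0.001],0],
  [-1,[0.007,0.005,-0.001],0],
])

```text
t: 16.35
tcp_pos: [0.6437, -0.0037, 0.0786]
ee_rot: [[0.86, 0.509, 0.041], [0.51, -0.86, -0.007], [0.032, 0.027, -0.999]]
ft_force: [-6.0, -1.2, 1.4]
gripper_width: -0.003
```

```bash
python3 - <<'E'
from rel import *
rel()
s=snapshot("wrist"); cv2.imwrite("pics/w19.png",s["img"][:,:,::-1])
E
```

```text
t 16.35 X' 11.463208577162257 Y' -22.60540958975843 z 0.07857782822777881 heading 30.653231399239015 zax [ 0.0413 -0.0074 -0.9991] F [-5.9618 -1.1796  1.4239] w -0.002614355386343965
```

View pics/w19.png

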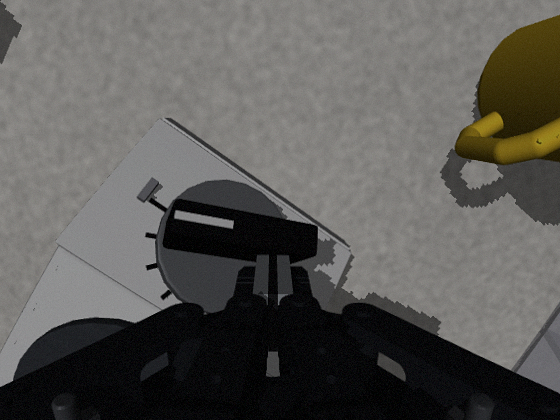

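step_arm([
  [-1,[0.006,0.004,0.003],0],
  [-1,[0.006,0.004,0.002],0],
])

```text
t: 16.57
tcp_pos: [0.6538, -0.0054, 0.0744]
ee_rot: [[0.86, 0.51, 0.029], [0.511, -0.86, -0.009], [0.021, 0.022, -1.0]]
ft_force: [-0.3, -0.9, -0.3]
gripper_width: 0.002
```

```bash
python3 - <<'E'
from rel import *
rel()
s=snapshot("wrist"); cv2.imwrite("pics/w20.png",s["img"][:,:,::-1])
E
```

```text
t 16.5667 X' 21.678508198048007 Y' -23.4758461769889 z 0.07438440347770515 heading 30.714073516833725 zax [ 0.0293 -0.0087 -0.9995] F [-0.2505 -0.8505 -0.3298] w 0.001707707104470362
```

View pics/w20.png

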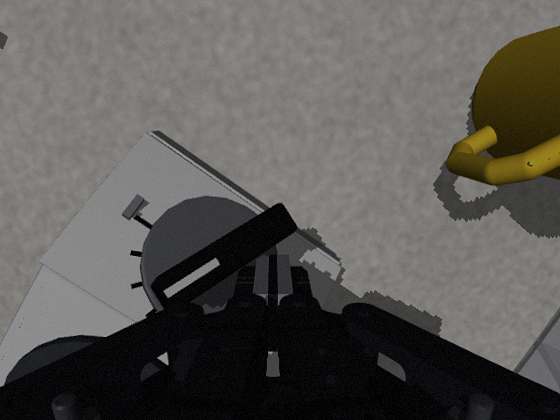

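step_arm([
  [-1,[-0.007,0.001,-0.002],0],
  [-1,[-0.006,0,-0.012],0],
  [-1,[0,0,-0.025],0],
  [-1,[0,0,-0.02],0],
])

```text
t: 16.95
tcp_pos: [0.6448, -0.0134, 0.1336]
ee_rot: [[0.86, 0.509, 0.036], [0.51, -0.86, -0.008], [0.027, 0.025, -0.999]]
ft_force: [1.9, -0.5, 0.9]
gripper_width: -0.003
```

```bash
python3 - <<'E'
from rel import *
rel()
for n_ in ("wrist","scene","top"):
    s=snapshot(n_); print(n_); bar(s)
    if n_=="wrist": cv2.imwrite("pics/w21.png",s["img"][:,:,::-1])
    if n_=="scene": crop(s,180,190,320,295,5,"s21.png")
E
```

```text
t 16.95 X' 13.39276939202422 Y' -32.219759131267374 z 0.13363136806488332 heading 30.66112239878627 zax [ 0.0361 -0.0079 -0.9993] F [ 1.8851 -0.476   0.9361] w -0.003149375521415561
wrist
bar pts 3143 top 2759 Nmax 0.04882971236108649 centre [-0.0015  0.0035] ang 71.48639202357174 along range 0.060101850401211236
white 267 at 0.0037496191047817376 0.018058881407007694 ang 78.27017532493144
scene
bar pts 205 top 135 Nmax 0.04999991420342769 centre [-0.0022  0.0019] ang 70.88560684202328 along range 0.062235311370943666
white 25 at 0.002132157081999074 0.015442215222429726 ang 82.1386897606227
topdial.py:13: RuntimeWarning: Mean of empty slice.
  q=np.c_[U[t],W[t]]; mu=q.mean(0); e=np.linalg.svd(q-mu,full_matrices=False)[2][0]
  ret = um.true_divide(
Traceback (most recent call last):
  File "dial.py", line 13, in bar
    q=np.c_[U[t],W[t]]; mu=q.mean(0); e=np.linalg.svd(q-mu,full_matrices=False)[2][0]
                                        ~~~~~~~~~~~~~~~~~~~~~~~~~~~~~~~~~~~~~~~~~~^^^
IndexError: index 0 is out of bounds for axis 0 with size 0
```

View pics/w21.png

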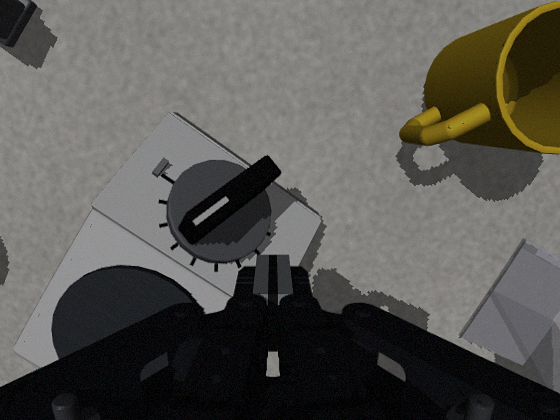

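View pics/s21.png

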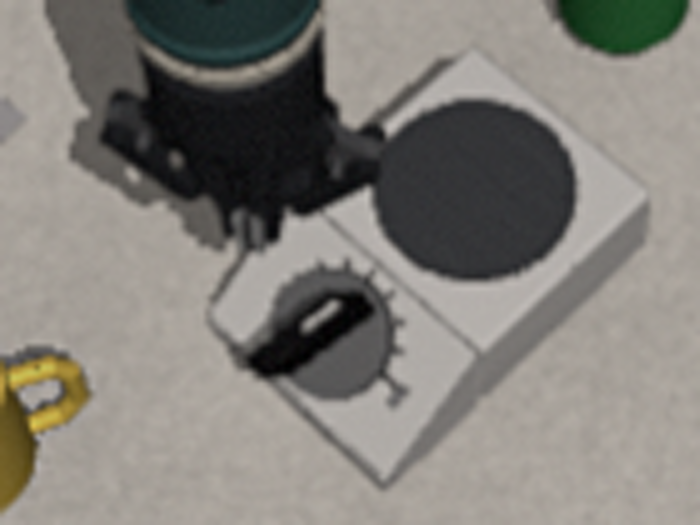

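step_arm([
  [-1,[0,0,-0.025],0],
  [-1,[-0.015,0.005,-0.035],0],
  [-1,[-0.03,0.01,-0.03],0],
  [-1,[-0.03,0.01,-0.01],0],
  [-1,[-0.02,0.005,0],0],
  [-1,[0,0,0],0],
  [-1,[0,0,0],0],
])

```text
t: 17.68
tcp_pos: [0.5728, -0.089, 0.2356]
ee_rot: [[0.859, 0.51, 0.043], [0.511, -0.859, -0.009], [0.033, 0.03, -0.999]]
ft_force: [-0.3, -0.5, -0.1]
gripper_width: -0.001
```

```bash
python3 - <<'E'
from rel import *
rel()
for n_ in ("scene","wrist"):
    s=snapshot(n_); print(n_); bar(s)
    P=cloud(s); X,Y,Z=P[...,0],P[...,1],P[...,2]
    m=(Z>.099)&(Z<.112)&(abs(X-.507)<.043)&(abs(Y-.241)<.045)
    if m.sum()>50:
        x,y=X[m],Y[m];k=np.linalg.lstsq(np.c_[2*x,2*y,np.ones(len(x))],x*x+y*y,rcond=None)[0];print("mug rim",k[:2],m.sum())
    cv2.imwrite(f"pics/f_{n_}.png",s["img"][:,:,::-1])
E
```

```text
t 17.6833 X' -52.0524830278552 Y' -113.51581840725058 z 0.23563448272510118 heading 30.76658542431555 zax [ 0.0432 -0.0089 -0.999 ] F [-0.3177 -0.544  -0.0886] w -0.0013520656003113052
scene
bar pts 204 top 136 Nmax 0.04963482043977899 centre [-0.0023  0.002 ] ang 71.32072952524545 along range 0.061399890029572274
white 24 at 0.0026648760977439874 0.015487474439537414 ang 80.23691601170832
mug rim [0.507  0.2401] 204
wrist
bar pts 2450 top 1383 Nmax 0.04889977324590331 centre [-0.0024  0.0041] ang 71.77415139508928 along range 0.06041539207181054
white 147 at 0.003375941130325591 0.016171664489884198 ang 78.20847235110713
```

View pics/f_scene.png

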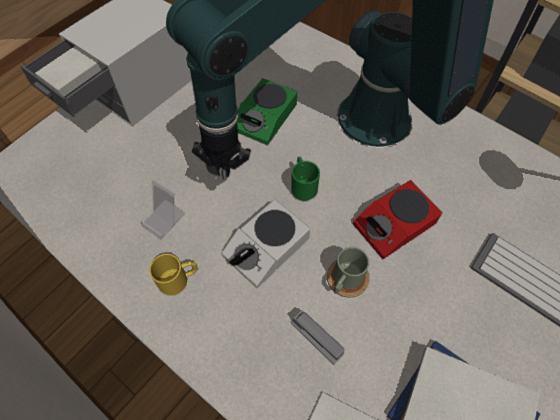

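The picture shows the sage mug on the coaster at (350,268) and the white warmer's dial three clicks up at (243,257). The stapler and phone stand haven't moved. The arm hides the pen cup from this camera, but I never went near it. Handing in now.

```bash
python3 - <<'E'
from h import *
s=snapshot("top"); P=cloud(s); print(P[222,390],P[127,180],P[135,385])
print(env.close_job())
E
```

```text
[ 0.45   -0.1063  0.6805] [0.6776 0.2577 0.0512] [ 0.5431 -0.1094  0.64  ]
the job is handed in; nothing more can be done
None
```

I set the sage mug upright on the coaster. I then turned the white warmer's dial to the clockwise stop and back three clicks, and handed the job in at about 18 s of the 64 s allowed.

**Mug:** My last check put its rim centre at (0.507, 0.240), against the coaster's centre at (0.507, 0.2405). The rim measured level after I let go.

**Dial:** It started at 48° (two clicks). I pushed it to the stop, where it read about 0° in both the wrist and scene views. I then pushed it back, and it rested at 71–72° (three clicks, 72°) in both views once the gripper was clear.

**What went wrong or disagreed:**
- **Failed pushes:** two pushes back from the stop, on the pointer end, did not move the dial at up to about 16 N. I pushed the other end of the bar instead.
- **Stiffer than stated:** leaving the stop took more than about 11 N, roughly 0.2 N m by my estimate, against the 0.05 N m given.
- **Double jump:** the dial went from about 24° to 72° in one push, so I never saw it at the second notch.
- **White line:** its direction read 78–80° in the last check. I relied on the fit to the whole bar, which had read correctly at 0° and 48°.

**Other objects:** the stapler measured in its starting place (within about 1 mm). The phone stand looked unmoved in the scene picture. The arm hid the pen cup from the top and scene cameras at the end, so I did not check it; I kept the arm clear of it throughout.

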